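# End-of-shift tidy: battery away, spanners into the clips

### The arm

A 6-joint arm with a two-finger parallel gripper is mounted at the origin on a cart in front of the work surface, level with it; the furniture and walls round the work are solid. World frame = base frame: x ahead of the robot, y to its left, z up, the work surface at z = 0. Lengths are in m, angles in rad, forces in N, time in s.
With the tool pointing down it reaches from about 0.3 to 0.775 m from the base axis. Payload 14.6 kg.
Tool frame: the origin (TCP) lies midway between the tips of the shut fingers; the grasp point (between the pads) lies 19 mm behind it (grasp_offset is the distance from the TCP to the grasp point, in m); z points along the fingers, y is the line along which they close (so a half turn about z gives the same grasp; the last joint's range is limited). The gripper opens to 94 mm and grips with 3 to 60 N. Pads are 16 mm wide; open, the fingers measure 119 mm over their backs; the gripper's body (75 mm by 177 mm) begins 78 mm behind the grasp point.
Start: joints at [1.158, 0.3, 1.521, -0, 1.321, -0.067], TCP at [0.186, 0.517, 0.205] pointing down, gripper open.
Joint ranges: [-3.03, 3.03], [-0.79, 2.21], [0.23, 2.52], [-1.04, 4.18], [0, 3.07], [-2.55, 2.55]. Speed limits (rad/s): [2.22, 2.22, 2.57, 3.14, 3.14, 3.14].

### API

Orientations are given as [roll, pitch, yaw] about the fixed x, y, z axes, in that order (R = Rz(yaw) Ry(pitch) Rx(roll)).
In Python, from station import * gives the robot as it stands. The module is installed in compiled form; this text tells all that it offers.
- The arm moves only by the tool send_rows, never from a script. Its argument "rows" is a list of rows, each an object of numbers: "dx", "dy", "dz": the shift along the tool's x, y, z in mm; "roll": the turn about the tool's z in degrees; "jaw": the closure, from -1 (fully open) to 1 (shut). In form: [{"dx": .., "dy": .., "dz": .., "roll": .., "jaw": ..}, ...]. A call has 1 to 12 rows; each row shifts and turns the commanded pose from where the row before left it, along the tool's axes as they then stand; what a row does not reach is not made up. A row lasts 1/12 s, in which the tool goes at most 41.7 mm and 7.16 degrees, less where a joint would pass 70% of its speed; a pose out of reach is approached as far as the arm can. A call is refused whole if a number of a shift passes 41.7 or a number of a turn 7.16, either way. A call with a gripper value outside its range is refused whole. The fingers move at their own pace and stop on an object; "force" is the grip in N (left out, the last holds). Time passes only in rows, so rows that do not move let the fingers close. It gives the time, the measured TCP pose, the force, the opening and the grip force at its end, in the units of the state.
- get_obs(): the state, without advancing time (a new reading comes with each control period).
- camera(name): name is "side" or "top"; returns a dict with "frame" (420x560x3 uint8, red, green, blue), "z_map" (420x560 float32, m along the optical axis (not along the pixel's ray), 0 where there is no reading), "camera_matrix" (3x3 intrinsics, pixels), "D" ([k1, k2, p1, p2, k3] as OpenCV has them; the pictures are not rectified), "rvec" (rotation vector, rad) and "tvec" (3), from world to camera coordinates, as OpenCV has them. Camera axes: x right, y down, z forward; pixel columns grow to the right and rows downward; lengths in m; the calibration is good to about 2 mm. A picture is of the moment at which its call begins.
- hand_in(): hands the job in; it is judged then, once.
The state is a dict: "time_s": time; "qpos": joint angles; "joint_vel": joint speeds; "tau": joint torques, N m; "ee_pos": TCP position; "eef_rot": TCP orientation; "force": force on the tool from outside, world axes, zero at the start; "moment": the same for the moment, N m; "grip_width": finger opening in m; "grip_force": force on a finger pad.
Only numpy, scipy, OpenCV 4.12 (cv2) and the standard library are available. Lean on these libraries where they do the work, as an engineer would, in place of code of your own. Each camera call takes 0.05 s, during which the arm holds its last target. There are 200 camera calls.

### The job

Tidy the bench for the night: squeeze the two red side buttons of the yellow battery pack together to free it from its charger, stand it upright in the drawer of the small blue-fronted cabinet (pull it open by its knob first), and push the drawer fully shut again. Snap every steel spanner that lies about (on the bench or on top of the cabinet) sideways into the rack of orange-tipped spring clips, one spanner to a seat and each pressed home in both of that seat's clips. Leave the jar, the tape measure and the grey box where they are.

Things in the scene. Friction and masses are not known exactly. Their poses are not given: they have to be found in the camera images.
- spanner_a_grip (a point): Middle of the flat shank of a steel combination spanner, 147 mm long overall, 90 g. y runs along it (ring end at +y), z across its thickness. Shank 8 mm wide, 6 mm thick (lying flat its middle is 4 mm up), straight for at least 45 mm either way; the ends are 21 mm wide, 9 mm thick. May be absent.
- spanner_b_grip (a point): Middle of the flat shank of a steel combination spanner, 147 mm long overall, 90 g. y runs along it (ring end at +y), z across its thickness. Shank 8 mm wide, 6 mm thick (lying flat its middle is 4 mm up), straight for at least 45 mm either way; the ends are 21 mm wide, 9 mm thick. May be absent.
- spanner_c_grip (a point): Middle of the flat shank of a steel combination spanner, 180 mm long overall, 90 g. y runs along it (ring end at +y), z across its thickness. Shank 10 mm wide, 6 mm thick (lying flat its middle is 4 mm up), straight for at least 60 mm either way; the ends are 26 mm wide, 9 mm thick. May be absent.
- spanner_d_grip (a point): Middle of the flat shank of a steel combination spanner, 147 mm long overall, 90 g. y runs along it (ring end at +y), z across its thickness. Shank 8 mm wide, 6 mm thick (lying flat its middle is 4 mm up), straight for at least 45 mm either way; the ends are 21 mm wide, 9 mm thick. It starts on top of the cabinet. May be absent.
- slot_1 (a point): Seat 1 of the clip rack: where the middle of a spanner's shank lies when it is fully snapped in, 33 mm above the bench. x runs along a seated spanner (either way round), y across the row of seats, z up. A spanner held flat along x is pushed straight down into both clips: some 5 to 15 N makes it snap in, and the leaves then hold it.
- slot_2 (a point): Seat 2 of the clip rack: where the middle of a spanner's shank lies when it is fully snapped in, 33 mm above the bench. x runs along a seated spanner (either way round), y across the row of seats, z up. A spanner held flat along x is pushed straight down into both clips: some 5 to 15 N makes it snap in, and the leaves then hold it.
- slot_3 (a point): Seat 3 of the clip rack: where the middle of a spanner's shank lies when it is fully snapped in, 33 mm above the bench. x runs along a seated spanner (either way round), y across the row of seats, z up. A spanner held flat along x is pushed straight down into both clips: some 5 to 15 N makes it snap in, and the leaves then hold it.
- slot_4 (a point): Seat 4 of the clip rack: where the middle of a spanner's shank lies when it is fully snapped in, 33 mm above the bench. x runs along a seated spanner (either way round), y across the row of seats, z up. A spanner held flat along x is pushed straight down into both clips: some 5 to 15 N makes it snap in, and the leaves then hold it.
- rack: Clip rack fixed to the bench, foot 88 x 222 x 8 mm, origin at the underside's centre; seats 1 to 4 side by side along y, 54 mm apart. Each seat: two clips, 30 mm either side of its centre along x, with a 45 mm gap between for fingers, open down to the foot. A clip: two orange-tipped leaves (9 mm wide, 6 mm apart at the pinch, flaring to 17 mm at their tops 52 mm above the bench) over a grey saddle 30 mm above the bench.
- dock (a point): Middle of the charger's dock floor, 12 mm above the bench; x along the battery's long sides, y toward its left button, z up. The black charger (104 x 90 mm) is fixed; its grey rails stand 23 mm above the dock floor on both y sides of the battery.
- battery_centre (a point): Centre of the yellow-topped battery, 70 (x) x 50 (y) x 62 (z) mm, 0.3 kg; axes as the dock's. Its red buttons (28 mm along x, 20 mm high, centred 17 mm above this point) are 62 mm apart over their faces along y, 52 mm pressed in. Hooks on them hold it under the charger's rails until both are in by 4 mm or more; then it lifts straight up.
- button_left (a joint): Left (+y) battery button: 0 out, 0.005 m fully pressed; spring 2.4 N at first touch, 6.4 N fully in.
- button_right (a joint): Right (-y) battery button: 0 out, 0.005 m fully pressed; same spring.
- cabinet: Fixed one-drawer cabinet, 125 (x) x 170 (y) x 98 (z) mm, its flat top ringed by an 8 mm high rim, origin at the underside's centre; its open front, out of which the drawer slides, lies 62.5 mm from the origin along its own -x.
- drawer (a joint): Drawer: 0 shut, 0.115 m fully open (starts at 0 to 0.025), slides along the cabinet's -x, about 1.5 N of friction.
- drawer_floor (a point): Middle of the drawer's inner floor, moves with the drawer, axes as the cabinet's; inside 100 mm (x) by 134 mm (y). Side and back walls 50 mm high, the front 77 mm above the floor. Fully open, all of it is clear of the cabinet's top.
- drawer_knob (a point): Middle of the round head (28 mm across, 21 mm long) of the steel knob on the drawer's front, 35 mm in front of the blue panel, 68 mm above the bench; the panel's top edge is at 91 mm.
- jar: Bystander: screw jar with a black lid, 58 mm across, 70 mm high, origin at its underside.
- tape_measure: Bystander: grey and yellow tape measure, 31 x 84 x 65 mm, origin at its underside.
- box: Bystander: grey relay box, 60 x 95 x 45 mm, origin at its underside.
Not all that is in view belongs to the job. Leave any pink look-alike of the part that bears battery_centre alone.

How it is judged:
On the way, in this order (a step that is already met when the one before it is completed fails the run):
1. both battery buttons are squeezed in together while the battery is in its charger (value of joint each of button_left, button_right above 0.0035 m and distance between battery_centre and dock below 0.05 m), for 0.05 s.
2. the battery stands upright on the floor of the open drawer, let go (x of battery_centre in the frame of drawer_floor between -0.055 and 0.055 m and y of battery_centre in the frame of drawer_floor between -0.075 and 0.075 m and z of battery_centre in the frame of drawer_floor between 0.02 and 0.038 m and angle between battery_centre's own z axis and vertical below 0.15 rad and value of joint drawer above 0.05 m and contact force between the fingers and battery below 0.1 N), for 0.2 s.
3. the drawer is pushed shut (value of joint drawer below 0.006 m), for 0.2 s.
At the end, for the whole second after the job is handed in: Every spanner present is in a seat of the rack: its shank's middle within 12 mm along, 6 mm across and 4 mm in height of the seat's point, and along the seat within 0.12 rad; the battery stands upright (within 0.15 rad) on the drawer's floor; the drawer is shut to within 6 mm; all at rest (((x of spanner_a_grip in the frame of slot_1 between -0.012 and 0.012 m and y of spanner_a_grip in the frame of slot_1 between -0.006 and 0.006 m and z of spanner_a_grip in the frame of slot_1 between -0.004 and 0.004 m and angle between the y axis of spanner_a_grip and the x axis of slot_1, either way round below 0.12 rad) or (x of spanner_a_grip in the frame of slot_2 between -0.012 and 0.012 m and y of spanner_a_grip in the frame of slot_2 between -0.006 and 0.006 m and z of spanner_a_grip in the frame of slot_2 between -0.004 and 0.004 m and angle between the y axis of spanner_a_grip and the x axis of slot_2, either way round below 0.12 rad) or (x of spanner_a_grip in the frame of slot_3 between -0.012 and 0.012 m and y of spanner_a_grip in the frame of slot_3 between -0.006 and 0.006 m and z of spanner_a_grip in the frame of slot_3 between -0.004 and 0.004 m and angle between the y axis of spanner_a_grip and the x axis of slot_3, either way round below 0.12 rad) or (x of spanner_a_grip in the frame of slot_4 between -0.012 and 0.012 m and y of spanner_a_grip in the frame of slot_4 between -0.006 and 0.006 m and z of spanner_a_grip in the frame of slot_4 between -0.004 and 0.004 m and angle between the y axis of spanner_a_grip and the x axis of slot_4, either way round below 0.12 rad)) and ((x of spanner_b_grip in the frame of slot_1 between -0.012 and 0.012 m and y of spanner_b_grip in the frame of slot_1 between -0.006 and 0.006 m and z of spanner_b_grip in the frame of slot_1 between -0.004 and 0.004 m and angle between the y axis of spanner_b_grip and the x axis of slot_1, either way round below 0.12 rad) or (x of spanner_b_grip in the frame of slot_2 between -0.012 and 0.012 m and y of spanner_b_grip in the frame of slot_2 between -0.006 and 0.006 m and z of spanner_b_grip in the frame of slot_2 between -0.004 and 0.004 m and angle between the y axis of spanner_b_grip and the x axis of slot_2, either way round below 0.12 rad) or (x of spanner_b_grip in the frame of slot_3 between -0.012 and 0.012 m and y of spanner_b_grip in the frame of slot_3 between -0.006 and 0.006 m and z of spanner_b_grip in the frame of slot_3 between -0.004 and 0.004 m and angle between the y axis of spanner_b_grip and the x axis of slot_3, either way round below 0.12 rad) or (x of spanner_b_grip in the frame of slot_4 between -0.012 and 0.012 m and y of spanner_b_grip in the frame of slot_4 between -0.006 and 0.006 m and z of spanner_b_grip in the frame of slot_4 between -0.004 and 0.004 m and angle between the y axis of spanner_b_grip and the x axis of slot_4, either way round below 0.12 rad)) and ((x of spanner_c_grip in the frame of slot_1 between -0.012 and 0.012 m and y of spanner_c_grip in the frame of slot_1 between -0.006 and 0.006 m and z of spanner_c_grip in the frame of slot_1 between -0.004 and 0.004 m and angle between the y axis of spanner_c_grip and the x axis of slot_1, either way round below 0.12 rad) or (x of spanner_c_grip in the frame of slot_2 between -0.012 and 0.012 m and y of spanner_c_grip in the frame of slot_2 between -0.006 and 0.006 m and z of spanner_c_grip in the frame of slot_2 between -0.004 and 0.004 m and angle between the y axis of spanner_c_grip and the x axis of slot_2, either way round below 0.12 rad) or (x of spanner_c_grip in the frame of slot_3 between -0.012 and 0.012 m and y of spanner_c_grip in the frame of slot_3 between -0.006 and 0.006 m and z of spanner_c_grip in the frame of slot_3 between -0.004 and 0.004 m and angle between the y axis of spanner_c_grip and the x axis of slot_3, either way round below 0.12 rad) or (x of spanner_c_grip in the frame of slot_4 between -0.012 and 0.012 m and y of spanner_c_grip in the frame of slot_4 between -0.006 and 0.006 m and z of spanner_c_grip in the frame of slot_4 between -0.004 and 0.004 m and angle between the y axis of spanner_c_grip and the x axis of slot_4, either way round below 0.12 rad)) and ((x of spanner_d_grip in the frame of slot_1 between -0.012 and 0.012 m and y of spanner_d_grip in the frame of slot_1 between -0.006 and 0.006 m and z of spanner_d_grip in the frame of slot_1 between -0.004 and 0.004 m and angle between the y axis of spanner_d_grip and the x axis of slot_1, either way round below 0.12 rad) or (x of spanner_d_grip in the frame of slot_2 between -0.012 and 0.012 m and y of spanner_d_grip in the frame of slot_2 between -0.006 and 0.006 m and z of spanner_d_grip in the frame of slot_2 between -0.004 and 0.004 m and angle between the y axis of spanner_d_grip and the x axis of slot_2, either way round below 0.12 rad) or (x of spanner_d_grip in the frame of slot_3 between -0.012 and 0.012 m and y of spanner_d_grip in the frame of slot_3 between -0.006 and 0.006 m and z of spanner_d_grip in the frame of slot_3 between -0.004 and 0.004 m and angle between the y axis of spanner_d_grip and the x axis of slot_3, either way round below 0.12 rad) or (x of spanner_d_grip in the frame of slot_4 between -0.012 and 0.012 m and y of spanner_d_grip in the frame of slot_4 between -0.006 and 0.006 m and z of spanner_d_grip in the frame of slot_4 between -0.004 and 0.004 m and angle between the y axis of spanner_d_grip and the x axis of slot_4, either way round below 0.12 rad)) and x of battery_centre in the frame of drawer_floor between -0.055 and 0.055 m and y of battery_centre in the frame of drawer_floor between -0.075 and 0.075 m and z of battery_centre in the frame of drawer_floor between 0.02 and 0.038 m and angle between battery_centre's own z axis and vertical below 0.15 rad and value of joint drawer below 0.006 m and linear speed of each of battery, spanner_a, spanner_b, spanner_c, spanner_d below 0.02 m/s); the robot touches nothing.
It fails at once if the jar is shoved more than 4 cm (distance of jar from where it was at the start of the episode above 0.04 m).
It fails at once if the tape measure is shoved more than 4 cm (distance of tape_measure from where it was at the start of the episode above 0.04 m).
It fails at once if the grey box is shoved more than 4 cm (distance of box from where it was at the start of the episode above 0.04 m).
Of spanner_a, spanner_b, spanner_c, spanner_d only 3 to 4 are there at a start; the rules pass over those that are not, and their reading is None.
At some moment in a run one of spanner_a, spanner_b, spanner_c may be knocked a few centimetres aside while the robot is not near it.
Once in a run the grip may slacken for a moment while it holds something.
It also fails if it takes over 192 s, if anything falls off the work surface, if the arm or the gripper's body presses on something with over 40 N, if the wrist force passes 120 N, or if a joint passes its speed limit or range.

## Working session

There is one attempt and no reset: what is moved stays moved. The work goes in short steps, Python scripts to look and compute and a tool call to move; the robot and the scene stay as the last step left them, time stands still between calls to the robot, and variables do not carry over. Pictures are saved under pics/ and viewed, at most 14 in all, crops included, and the job is handed in when it is done.

Besides the shell and the picture viewer there is one more tool, called by a JSON object that holds its "fn" and its "kwargs", one argument or row to a line. send_rows: Moves the arm, as the interface text tells. Its arguments: {"type":"object","properties":{"rows":{"type":"array"},"force":{"type":"number"}},"required":["rows"]}

```bash
mkdir -p pics; cat > h.py <<'E'
import numpy as np, cv2
from station import *
def cam(n):
    c=camera(n); c['R']=cv2.Rodrigues(np.array(c['rvec'],float))[0]; c['t']=np.array(c['tvec'],float).reshape(3); return c
def ray(c,uv):
    p=cv2.undistortPoints(np.array(uv,float).reshape(-1,1,2),np.array(c['camera_matrix']),np.array(c['D'])).reshape(-1,2)
    return np.c_[p,np.ones(len(p))]
def plane(c,uv,z):
    d=ray(c,uv)@c['R']; o=-c['R'].T@c['t']; return o+d*((z-o[2])/d[:,2])[:,None]
def cloud(c):
    h,w=c['z_map'].shape; v,u=np.mgrid[:h,:w]; d=ray(c,np.stack([u,v],-1))*c['z_map'].reshape(-1,1)
    return ((d-c['t'])@c['R']).reshape(h,w,3)
def save(c,n): cv2.imwrite('pics/'+n,c['frame'][:,:,::-1])
def st():
    o=get_obs(); print({k:np.round(o[k],3).tolist() for k in ('time_s','ee_pos','eef_rot','qpos','force','grip_width','grip_force')})
E
python3 - <<'E'
from h import *
st()
for n in('top','side'):
    c=cam(n); save(c,n+'0.png'); print(n,-c['R'].T@c['t'],c['R'].tolist()); np.save(n+'_cl.npy',cloud(c))
E
```

```text
{'time_s': 0.0, 'ee_pos': [0.186, 0.517, 0.205], 'eef_rot': [-3.14, -0.0, 2.796], 'qpos': [1.158, 0.3, 1.522, -0.0, 1.321, -0.067], 'force': [0.625, -0.12, -0.172], 'grip_width': 0.094, 'grip_force': 0.0}
top [0.35166411 0.08427282 1.26270621] [[-0.004035847928038128, -0.9998007083038417, -0.01955135817885699], [-0.9865496916881623, 0.007175810631594226, -0.16330405252709146], [0.16341180422935575, 0.018629316061404527, -0.9863820410072311]]
side [0.07246415 0.97804364 1.10111406] [[-0.882269283795446, -0.47028793491102905, 0.020740519477353253], [-0.34396959968251983, 0.6139616509950128, -0.7104477500856244], [0.3213811216691451, -0.6339403358239627, -0.7034442588081047]]
```

View pics/top0.png

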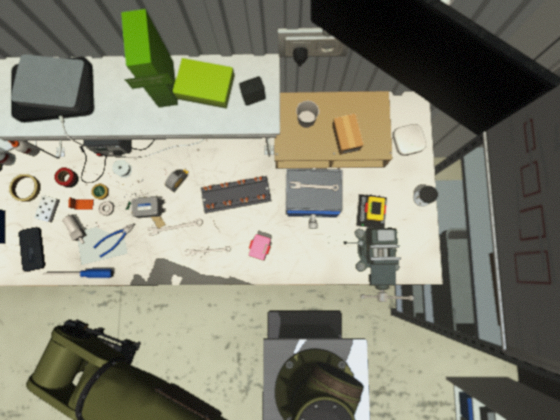

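View pics/side0.png

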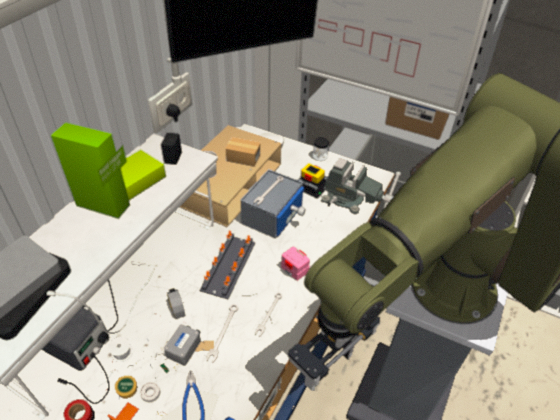

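Top view: cabinet spanner at (312,186), bench spanners at (175,227) and (208,250), rack (236,193), yellow battery with black charger (374,208), and a pink look-alike (260,245). The yellow-topped one matches the description. I'll enlarge to confirm.

```bash
python3 - <<'E'
from h import *
im=cv2.imread('pics/top0.png'); a=im[160:275,130:290]; b=im[160:275,280:440]
im2=cv2.imread('pics/side0.png')
cv2.imwrite('pics/crop1.png',np.vstack([cv2.resize(np.hstack([a,b]),None,fx=2.5,fy=2.5,interpolation=cv2.INTER_CUBIC),cv2.resize(im2[150:260,170:410],(800,310),interpolation=cv2.INTER_CUBIC)])[:600])
cl=np.load('top_cl.npy'); f=im[:,:,::-1].astype(int); hsv=cv2.cvtColor(im,cv2.COLOR_BGR2HSV)
for n,(u0,v0,u1,v1),lo,hi in [('yellow',(350,185,395,230),(20,120,120),(35,255,255)),('red',(350,185,395,230),(0,150,100),(8,255,255)),('orange',(195,170,280,215),(3,120,120),(22,255,255)),('blue',(280,200,350,222),(100,120,40),(125,255,255)),('pink',(240,225,280,265),(150,80,100),(179,255,255))]:
    m=np.zeros(hsv.shape[:2],np.uint8); m[v0:v1,u0:u1]=cv2.inRange(hsv,lo,hi)[v0:v1,u0:u1]
    k,l,s,c=cv2.connectedComponentsWithStats(m)
    for i in range(1,k):
        if s[i,4]>3:
            p=cl[l==i]; print(n,c[i].round(1),s[i,4],np.median(p,0).round(3),p.min(0).round(3),p.max(0).round(3))
for u,v in [(312,186),(313,222),(313,200),(290,175),(175,227),(208,250),(425,195),(380,250),(145,206),(175,180),(150,60),(260,190),(280,110),(280,150),(100,80),(100,133),(270,146)]: print(u,v,cl[v,u].round(3))
E
```

```text
yellow [375.4 208.3] 284 [ 0.542 -0.188  0.073] [ 0.509 -0.23   0.007] [ 0.594 -0.16   0.081]
red [365.5 207.2] 17 [ 0.549 -0.158  0.069] [ 0.536 -0.161  0.061] [ 0.562 -0.156  0.075]
orange [260.3 178. ] 7 [0.65  0.166 0.042] [0.646 0.164 0.005] [0.662 0.169 0.052]
orange [255.5 178.5] 4 [0.647 0.181 0.044] [0.645 0.179 0.041] [0.649 0.182 0.049]
orange [238.6 181.8] 5 [0.637 0.234 0.041] [0.634 0.233 0.033] [0.64  0.235 0.053]
orange [243.4 180.8] 5 [0.64  0.219 0.039] [0.637 0.219 0.011] [0.651 0.221 0.055]
orange [226.5 184. ] 6 [0.631 0.273 0.04 ] [0.627 0.272 0.033] [0.636 0.274 0.046]
orange [221.6 184.8] 5 [0.627 0.288 0.045] [0.625 0.287 0.038] [0.63  0.289 0.05 ]
orange [205.2 188.2] 6 [0.617 0.34  0.042] [0.615 0.338 0.039] [0.621 0.342 0.051]
orange [209.6 186.8] 5 [0.623 0.327 0.039] [0.619 0.326 0.034] [0.626 0.328 0.047]
orange [263.2 196. ] 6 [0.591 0.156 0.044] [0.587 0.154 0.022] [0.595 0.16  0.053]
orange [258.5 196.5] 4 [0.588 0.171 0.048] [0.586 0.169 0.042] [0.591 0.172 0.052]
orange [241.5 200. ] 4 [0.578 0.224 0.044] [0.575 0.223 0.043] [0.581 0.226 0.048]
ora
[... 361 characters left out ...]
6 0.042] [0.557 0.314 0.036] [0.568 0.317 0.048]
blue [313.8 212.2] 157 [ 0.531 -0.002  0.09 ] [ 0.352 -0.071  0.075] [0.535 0.084 1.263]
pink [259.1 246.2] 328 [0.433 0.167 0.062] [0.393 0.137 0.025] [0.466 0.196 0.069]
312 186 [0.608 0.006 0.103]
313 222 [0.503 0.003 0.076]
313 200 [0.566 0.004 0.099]
290 175 [0.645 0.072 0.094]
175 227 [0.498 0.44  0.012]
208 250 [0.424 0.333 0.011]
425 195 [ 0.585 -0.34   0.07 ]
380 250 [ 0.419 -0.199  0.057]
145 206 [0.563 0.531 0.037]
175 180 [0.64  0.432 0.062]
150 60 [0.807 0.376 0.478]
260 190 [0.617 0.169 0.008]
280 110 [0.852 0.101 0.098]
280 150 [0.722 0.102 0.101]
100 80 [0.875 0.592 0.261]
100 133 [0.723 0.581 0.261]
270 146 [0.767 0.136 0.003]
```

View pics/crop1.png

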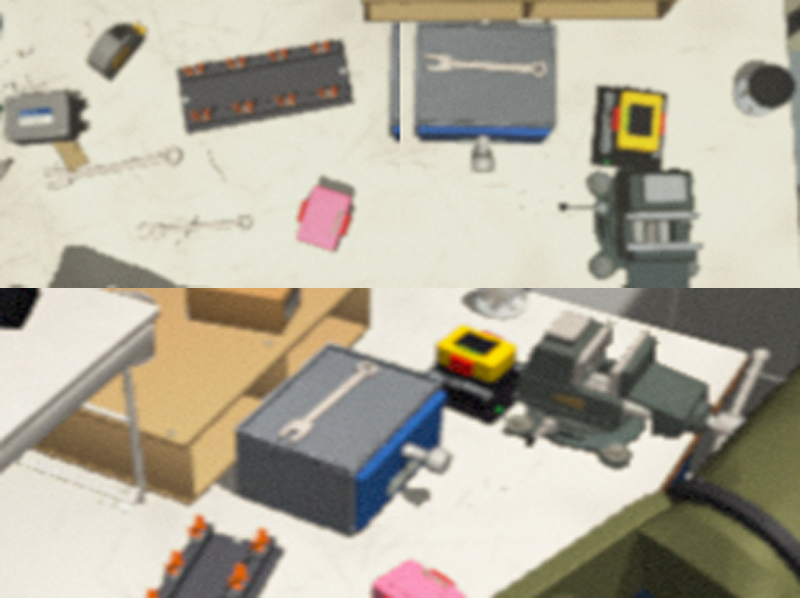

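```bash
python3 - <<'E'
from h import *
t=cv2.imread('pics/top0.png'); s=cv2.imread('pics/side0.png')
P=[cv2.resize(t[210:265,140:240],(800,440),interpolation=cv2.INTER_CUBIC)[:, :],]
g=cv2.createCLAHE(3,(4,4))
def enh(i): return cv2.normalize(i,None,0,255,cv2.NORM_MINMAX)
A=cv2.resize(t[210:262,140:240],(500,260),interpolation=cv2.INTER_CUBIC)
B=cv2.resize(s[280:365,200:290],(300,260)[:2],interpolation=cv2.INTER_CUBIC)
C=cv2.resize(t[165:235,280:400],(480,280),interpolation=cv2.INTER_CUBIC)
D=cv2.resize(s[150:235,235:340],(320,280),interpolation=cv2.INTER_CUBIC)
cv2.imwrite('pics/crop2.png',np.vstack([np.hstack([A,B]),np.hstack([C,D])]))
cl=np.load('top_cl.npy')
c=cam('top')
for n,a,b,z in [('C',(150.8,231),(200,222),.006),('AB',(188,251),(228.8,248.4),.006),('D',(292.8,184.8),(336,187.6),.103)]:
    p=plane(c,[a,b],z); d=p[1]-p[0]; print(n,p.round(3).tolist(),np.linalg.norm(d).round(3),p.mean(0).round(3),np.arctan2(d[1],d[0]).round(3))
# clusters by height
def rect(n,z0,z1,x0,x1,y0,y1):
    m=(cl[...,2]>z0)&(cl[...,2]<z1)&(cl[...,0]>x0)&(cl[...,0]<x1)&(cl[...,1]>y0)&(cl[...,1]<y1)
    p=cl[m][:,:2].astype(np.float32); r=cv2.minAreaRect(p*1000); print(n,len(p),np.round(r[0],1),np.round(r[1],1),round(r[2],2),p.mean(0).round(4))
rect('cabtop',.085,.115,.53,.69,-.095,.1)
rect('knob',.05,.085,.46,.523,-.03,.04)
rect('battop',.068,.082,.48,.6,-.23,-.15)
rect('charger',.006,.05,.5,.62,-.25,-.13)
rect('rackfoot',.004,.012,.52,.7,.1,.4)
rect('pink',.05,.08,.38,.48,.12,.21)
m=(cl[...,0]>.35)&(cl[...,0]<.53)&(cl[...,1]>-.28)&(cl[...,1]<-.12)&(cl[...,2]>.02)
print('vise',cl[m].min(0),cl[m].max(0))
# rack seats
P=np.array([[.65,.166],[.647,.181],[.637,.234],[.64,.219],[.631,.273],[.627,.288],[.617,.34],[.623,.327],[.591,.156],[.588,.171],[.578,.224],[.58,.21],[.572,.263],[.569,.277],[.56,.33],[.562,.316]])
r=cv2.minAreaRect((P*1000).astype(np.float32)); print('clips',P.mean(0),r)
E
```

```text
C [[0.486, 0.52, 0.006], [0.514, 0.362, 0.006]] 0.16 [0.5   0.441 0.006] -1.395
AB [[0.422, 0.397, 0.006], [0.429, 0.267, 0.006]] 0.13 [0.425 0.332 0.006] -1.513
D [[0.613, 0.064, 0.103], [0.603, -0.065, 0.103]] 0.13 [ 0.608 -0.001  0.103] -1.646
cabtop 2470 [610.4   2.1] [170.8 159.6] 89.83 [0.5947 0.0019]
knob 86 [503.5   4.8] [37.1 27.4] 0.26 [0.4992 0.0049]
battop 390 [ 533.5 -188.4] [100.9  64.6] 6.83 [ 0.5448 -0.1863]
charger 413 [ 549.3 -188.3] [ 92.  109.6] 82.66 [ 0.5401 -0.1702]
rackfoot 1208 [608.  249.7] [174.5 300.9] 0.53 [0.6039 0.2496]
pink 412 [431.  168.2] [62.9 69.1] 71.58 [0.4305 0.1676]
vise [ 0.35000689 -0.253828    0.02000532] [ 0.52998534 -0.121789    0.13566144]
clips [0.6045    0.2484375] ((604.9308471679688, 248.15777587890625), (61.98044967651367, 177.06788635253906), 9.619728088378906)
```

View pics/crop2.png

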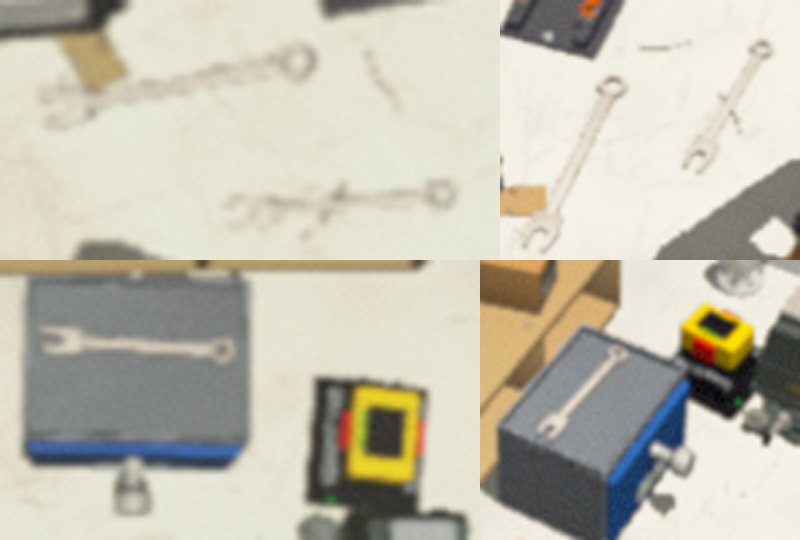

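Three spanners are present: the long one C at crop (40-317, 60-108), a small one (224-455, 195-212), and D on the cabinet. The yellow battery sits in the black charger at (374,208), with its red buttons facing ±y, so that's the one. First I go to the knob.

{"fn": "send_rows", "kwargs": {
  "rows": [
    {"roll": -6.6,"jaw": -1},
    {"roll": -6.6,"jaw": -1},
    {"roll": -6.6,"jaw": -1},
    {"dx": -17,"dy": -28.5,"jaw": -1},
    {"dx": -17,"dy": -28.5,"jaw": -1},
    {"dx": -17,"dy": -28.5,"jaw": -1},
    {"dx": -17,"dy": -28.5,"jaw": -1},
    {"dx": -17,"dy": -28.5,"jaw": -1},
    {"dx": -17,"dy": -28.5,"jaw": -1},
    {"dx": -17,"dy": -28.5,"jaw": -1},
    {"dx": -17,"dy": -28.5,"jaw": -1},
    {"dx": -17,"dy": -28.5,"jaw": -1}
  ],
  "force": 30
}}

```text
invalid input at $.rows[0]: expected keys dx, dy, dz, roll, jaw
```

{"fn": "send_rows", "kwargs": {
  "rows": [
    {"dx": -17,"dy": -28.5,"jaw": -1},
    {"dx": -17,"dy": -28.5,"jaw": -1},
    {"dx": -17,"dy": -28.5,"jaw": -1},
    {"dx": -17,"dy": -28.5,"jaw": -1},
    {"dx": -17,"dy": -28.5,"jaw": -1},
    {"dx": -17,"dy": -28.5,"jaw": -1},
    {"dx": -17,"dy": -28.5,"jaw": -1},
    {"dx": -17,"dy": -28.5,"jaw": -1},
    {"dx": -17,"dy": -28.5,"jaw": -1},
    {"jaw": -1},
    {"jaw": -1}
  ]
}}

```text
invalid input at $.rows[0]: expected keys dx, dy, dz, roll, jaw
```

```bash
python3 - <<'E'
from h import *
st()
for n in('top','side'):
    c=cam(n); save(c,n+'1.png'); hsv=cv2.cvtColor(c['frame'],cv2.COLOR_RGB2HSV); cl=cloud(c)
    # battery
    m=cv2.inRange(hsv,(20,120,110),(35,255,255)); w=(cl[...,0]>.48)&(cl[...,0]<.61)&(cl[...,1]>-.25)&(cl[...,1]<-.14)&(cl[...,2]>.065); m[~w]=0
    uv=np.argwhere(m)[:,::-1]; p=plane(c,uv,.074)[:,:2]; print(n,'bat',len(p),cv2.minAreaRect((p*1000).astype(np.float32)))
    r=cv2.inRange(hsv,(0,140,80),(8,255,255))|cv2.inRange(hsv,(172,140,80),(180,255,255)); w=(cl[...,0]>.48)&(cl[...,0]<.61)&(cl[...,1]>-.25)&(cl[...,1]<-.14); r[~w]=0
    k,l,s,ce=cv2.connectedComponentsWithStats(r)
    for i in range(1,k):
        if s[i,4]>4: print('red',ce[i].round(1),s[i,4],np.median(cl[l==i],0).round(4))
    k=(cl[...,2]>.055)&(cl[...,2]<.086)&(cl[...,0]>.46)&(cl[...,0]<.523)&(cl[...,1]>-.03)&(cl[...,1]<.04)
    if k.sum()>5: print('knob',k.sum(),np.percentile(cl[k],[5,50,95],axis=0).round(4).tolist())
c=cam('top')
for n,a,b,z in [('C',(148,231.6),(203.4,222),.006),('AB',(184.8,252.4),(231,249),.006),('D',(290,185.2),(338.5,187.5),.103)]:
    p=plane(c,[a,b],z); d=p[1]-p[0]; print(n,p.round(3).tolist(),np.linalg.norm(d).round(3),p.mean(0).round(3),np.arctan2(d[1],d[0]).round(3))
E
```

```text
{'time_s': 0.15, 'ee_pos': [0.186, 0.517, 0.205], 'eef_rot': [-3.141, -0.0, 2.796], 'qpos': [1.158, 0.3, 1.521, 0.0, 1.321, -0.067], 'force': [-0.147, -1.031, 1.47], 'grip_width': 0.094, 'grip_force': 0.0}
top bat 270 ((544.7766723632812, -186.19593811035156), (49.89971160888672, 70.07933807373047), 82.10321044921875)
red [365.6 206.9] 18 [ 0.5489 -0.159   0.0682]
knob 86 [[0.4852, -0.0057, 0.069], [0.4965, 0.0048, 0.0758], [0.5187, 0.0157, 0.0823]]
side bat 175 ((544.2340087890625, -179.31321716308594), (63.1402587890625, 72.10596466064453), 85.7102279663086)
red [307.7 177.2] 33 [ 0.5485 -0.1557  0.0637]
knob 86 [[0.486, -0.001, 0.0594], [0.4954, 0.0093, 0.0732], [0.5194, 0.019, 0.0828]]
C [[0.484, 0.529, 0.006], [0.514, 0.351, 0.006]] 0.18 [0.499 0.44  0.006] -1.404
AB [[0.417, 0.408, 0.006], [0.427, 0.26, 0.006]] 0.147 [0.422 0.334 0.006] -1.503
D [[0.611, 0.072, 0.103], [0.603, -0.073, 0.103]] 0.145 [ 0.607 -0.     0.103] -1.628
```

{"fn": "send_rows", "kwargs": {
  "rows": [
    {"dx": 0,"dy": 0,"dz": 0,"roll": -6.6,"jaw": -1},
    {"dx": 0,"dy": 0,"dz": 0,"roll": -6.6,"jaw": -1},
    {"dx": 0,"dy": 0,"dz": 0,"roll": -6.6,"jaw": -1},
    {"dx": -17,"dy": -28.5,"dz": 0,"roll": 0,"jaw": -1},
    {"dx": -17,"dy": -28.5,"dz": 0,"roll": 0,"jaw": -1},
    {"dx": -17,"dy": -28.5,"dz": 0,"roll": 0,"jaw": -1},
    {"dx": -17,"dy": -28.5,"dz": 0,"roll": 0,"jaw": -1},
    {"dx": -17,"dy": -28.5,"dz": 0,"roll": 0,"jaw": -1},
    {"dx": -17,"dy": -28.5,"dz": 0,"roll": 0,"jaw": -1},
    {"dx": -17,"dy": -28.5,"dz": 0,"roll": 0,"jaw": -1},
    {"dx": -17,"dy": -28.5,"dz": 0,"roll": 0,"jaw": -1},
    {"dx": -17,"dy": -28.5,"dz": 0,"roll": 0,"jaw": -1}
  ],
  "force": 30
}}

```text
time_s: 1.3
ee_pos: [0.3398, 0.2594, 0.2056]
eef_rot: [3.141, 0.0, 3.142]
force: [0.7, 0.5, 0.4]
grip_width: 0.0942
grip_force: 0.0
```

{"fn": "send_rows", "kwargs": {
  "rows": [
    {"dx": -17,"dy": -28.5,"dz": 0,"roll": 0,"jaw": -1},
    {"dx": -17,"dy": -28.5,"dz": 0,"roll": 0,"jaw": -1},
    {"dx": -17,"dy": -28.5,"dz": 0,"roll": 0,"jaw": -1},
    {"dx": -17,"dy": -28.5,"dz": 0,"roll": 0,"jaw": -1},
    {"dx": -17,"dy": -28.5,"dz": 0,"roll": 0,"jaw": -1},
    {"dx": -17,"dy": -28.5,"dz": 0,"roll": 0,"jaw": -1},
    {"dx": -17,"dy": -28.5,"dz": 0,"roll": 0,"jaw": -1},
    {"dx": -17,"dy": -28.5,"dz": 0,"roll": 0,"jaw": -1},
    {"dx": -17,"dy": -28.5,"dz": 0,"roll": 0,"jaw": -1},
    {"dx": 0,"dy": 0,"dz": 0,"roll": 0,"jaw": -1},
    {"dx": 0,"dy": 0,"dz": 0,"roll": 0,"jaw": -1}
  ]
}}

```text
time_s: 2.22
ee_pos: [0.4925, 0.0033, 0.205]
eef_rot: [3.142, -0.001, 3.139]
force: [0.4, -0.2, 0.3]
grip_width: 0.0941
grip_force: 0.0
```

{"fn": "send_rows", "kwargs": {
  "rows": [
    {"dx": -2,"dy": 1,"dz": 31,"roll": 0,"jaw": -1},
    {"dx": 0,"dy": 0,"dz": 31,"roll": 0,"jaw": -1},
    {"dx": 0,"dy": 0,"dz": 31,"roll": 0,"jaw": -1},
    {"dx": 0,"dy": 0,"dz": 31,"roll": 0,"jaw": -1},
    {"dx": 0,"dy": 0,"dz": 31,"roll": 0,"jaw": -1},
    {"dx": 0,"dy": 0,"dz": 0,"roll": 0,"jaw": 1},
    {"dx": 0,"dy": 0,"dz": 0,"roll": 0,"jaw": 1},
    {"dx": 0,"dy": 0,"dz": 0,"roll": 0,"jaw": 1},
    {"dx": 0,"dy": 0,"dz": 0,"roll": 0,"jaw": 1},
    {"dx": 0,"dy": 0,"dz": 0,"roll": 0,"jaw": 1},
    {"dx": 0,"dy": 0,"dz": 0,"roll": 0,"jaw": 1},
    {"dx": 0,"dy": 0,"dz": 0,"roll": 0,"jaw": 1}
  ]
}}

```text
time_s: 3.22
ee_pos: [0.4946, 0.0053, 0.0512]
eef_rot: [-3.142, 0.001, 3.141]
force: [0.4, 0.1, 0.2]
grip_width: 0.0509
grip_force: 0.0
```

Fingers still closing at about 75 mm/s.

{"fn": "send_rows", "kwargs": {
  "rows": [
    {"dx": 0,"dy": 0,"dz": 0,"roll": 0,"jaw": 1},
    {"dx": 0,"dy": 0,"dz": 0,"roll": 0,"jaw": 1},
    {"dx": 0,"dy": 0,"dz": 0,"roll": 0,"jaw": 1},
    {"dx": 0,"dy": 0,"dz": 0,"roll": 0,"jaw": 1},
    {"dx": 0,"dy": 0,"dz": 0,"roll": 0,"jaw": 1},
    {"dx": 0,"dy": 0,"dz": 0,"roll": 0,"jaw": 1}
  ]
}}

```text
time_s: 3.72
ee_pos: [0.4944, 0.0035, 0.0505]
eef_rot: [-3.139, -0.0, 3.141]
force: [-1.2, -16.2, 0.9]
grip_width: 0.0269
grip_force: 30.0
```

{"fn": "send_rows", "kwargs": {
  "rows": [
    {"dx": 8,"dy": 0,"dz": 0,"roll": 0,"jaw": 1},
    {"dx": 8,"dy": 0,"dz": 0,"roll": 0,"jaw": 1},
    {"dx": 8,"dy": 0,"dz": 0,"roll": 0,"jaw": 1},
    {"dx": 8,"dy": 0,"dz": 0,"roll": 0,"jaw": 1},
    {"dx": 8,"dy": 0,"dz": 0,"roll": 0,"jaw": 1},
    {"dx": 8,"dy": 0,"dz": 0,"roll": 0,"jaw": 1},
    {"dx": 8,"dy": 0,"dz": 0,"roll": 0,"jaw": 1},
    {"dx": 8,"dy": 0,"dz": 0,"roll": 0,"jaw": 1},
    {"dx": 8,"dy": 0,"dz": 0,"roll": 0,"jaw": 1},
    {"dx": 8,"dy": 0,"dz": 0,"roll": 0,"jaw": 1},
    {"dx": 0,"dy": 0,"dz": 0,"roll": 0,"jaw": 1}
  ]
}}

```text
time_s: 4.63
ee_pos: [0.413, 0.0055, 0.0505]
eef_rot: [3.142, -0.001, 3.141]
force: [-1.7, -1.4, -1.2]
grip_width: 0.0271
grip_force: 30.0
```

{"fn": "send_rows", "kwargs": {
  "rows": [
    {"dx": 6,"dy": 0,"dz": 0,"roll": 0,"jaw": 1},
    {"dx": 6,"dy": 0,"dz": 0,"roll": 0,"jaw": 1},
    {"dx": 5,"dy": 0,"dz": 0,"roll": 0,"jaw": 1},
    {"dx": 4,"dy": 0,"dz": 0,"roll": 0,"jaw": 1},
    {"dx": 2,"dy": 0,"dz": 0,"roll": 0,"jaw": 1},
    {"dx": 0,"dy": 0,"dz": 0,"roll": 0,"jaw": 1}
  ]
}}

```text
time_s: 5.13
ee_pos: [0.3906, 0.0058, 0.0504]
eef_rot: [3.141, -0.001, 3.141]
force: [-1.3, 5.7, 0.3]
grip_width: 0.0282
grip_force: 3.0
```

{"fn": "send_rows", "kwargs": {
  "rows": [
    {"dx": 0,"dy": 0,"dz": 0,"roll": 0,"jaw": 1},
    {"dx": 0,"dy": 0,"dz": 0,"roll": 0,"jaw": 1},
    {"dx": 0,"dy": 0,"dz": 0,"roll": 0,"jaw": 1},
    {"dx": 0,"dy": 0,"dz": 0,"roll": 0,"jaw": 1}
  ]
}}

```text
time_s: 5.47
ee_pos: [0.3907, 0.0059, 0.0504]
eef_rot: [3.141, -0.001, 3.141]
force: [-1.4, 5.3, 1.9]
grip_width: 0.0271
grip_force: 30.0
```

```bash
python3 - <<'E'
from h import *
c=cam('top'); save(c,'top2.png'); cv2.imwrite('pics/crop3.png',cv2.resize(c['frame'][150:270,140:440,::-1],(800,320)))
cl=cloud(c); hsv=cv2.cvtColor(c['frame'],cv2.COLOR_RGB2HSV)
m=cv2.inRange(hsv,(100,120,40),(125,255,255))>0; m&=(cl[...,0]>.35)&(cl[...,0]<.56)&(abs(cl[...,1])<.1)&(cl[...,2]<.11)
print(m.sum(),np.percentile(cl[m],[5,50,95],axis=0).round(3).tolist())
E
```

```text
Traceback (most recent call last):
IndexError: index -1 is out of bounds for axis 0 with size 0
```

View pics/crop3.png

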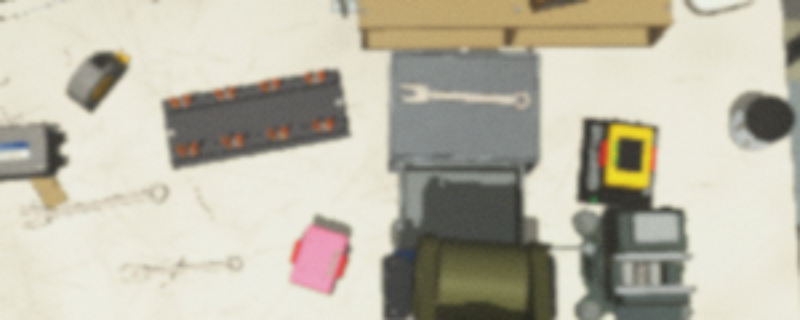

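The drawer is open and dark inside (crop (460,200)), and the grip has recovered from its slack moment. I'll pull slightly more to find the stop.

{"fn": "send_rows", "kwargs": {
  "rows": [
    {"dx": 2,"dy": 0,"dz": 0,"roll": 0,"jaw": 1},
    {"dx": 2,"dy": 0,"dz": 0,"roll": 0,"jaw": 1},
    {"dx": 2,"dy": 0,"dz": 0,"roll": 0,"jaw": 1},
    {"dx": 0,"dy": 0,"dz": 0,"roll": 0,"jaw": 1}
  ]
}}

```text
time_s: 5.85
ee_pos: [0.3867, 0.006, 0.0506]
eef_rot: [3.14, 0.005, 3.141]
force: [16.5, 9.1, -15.9]
grip_width: 0.0271
grip_force: 30.0
```

{"fn": "send_rows", "kwargs": {
  "rows": [
    {"dx": -2,"dy": 0,"dz": 0,"roll": 0,"jaw": -1},
    {"dx": 0,"dy": 0,"dz": 0,"roll": 0,"jaw": -1},
    {"dx": 0,"dy": 0,"dz": 0,"roll": 0,"jaw": -1},
    {"dx": 0,"dy": 0,"dz": 0,"roll": 0,"jaw": -1},
    {"dx": 0,"dy": 0,"dz": 0,"roll": 0,"jaw": -1},
    {"dx": 0,"dy": 0,"dz": -31,"roll": 0,"jaw": -1},
    {"dx": 0,"dy": 0,"dz": -31,"roll": 0,"jaw": -1},
    {"dx": 0,"dy": 0,"dz": -31,"roll": 0,"jaw": -1},
    {"dx": 0,"dy": 0,"dz": -31,"roll": 0,"jaw": -1},
    {"dx": 0,"dy": 0,"dz": -31,"roll": 0,"jaw": -1},
    {"dx": -20,"dy": -24,"dz": 0,"roll": 0,"jaw": -1},
    {"dx": -20,"dy": -24,"dz": 0,"roll": 0,"jaw": -1}
  ]
}}

```text
time_s: 6.85
ee_pos: [0.4282, -0.043, 0.2077]
eef_rot: [-3.141, 0.005, -3.14]
force: [1.5, -0.2, -0.3]
grip_width: 0.0937
grip_force: 0.0
```

{"fn": "send_rows", "kwargs": {
  "rows": [
    {"dx": -20,"dy": -24,"dz": 0,"roll": 0,"jaw": -1},
    {"dx": -20,"dy": -24,"dz": 0,"roll": 0,"jaw": -1},
    {"dx": -20,"dy": -24,"dz": 0,"roll": 0,"jaw": -1},
    {"dx": -20,"dy": -24,"dz": 0,"roll": 0,"jaw": -1},
    {"dx": -20,"dy": -24,"dz": 0,"roll": 0,"jaw": -1},
    {"dx": -19,"dy": -24,"dz": 0,"roll": 0,"jaw": -1},
    {"dx": 0,"dy": 0,"dz": 0,"roll": 3.9,"jaw": -1},
    {"dx": 0,"dy": 0,"dz": 0,"roll": 4.0,"jaw": -1},
    {"dx": 0,"dy": 0,"dz": 0,"roll": 0,"jaw": -1},
    {"dx": 0,"dy": 0,"dz": 0,"roll": 0,"jaw": -1}
  ]
}}

```text
time_s: 7.68
ee_pos: [0.5461, -0.1866, 0.2053]
eef_rot: [3.142, -0.001, 3.006]
force: [-0.9, -0.7, 0.4]
grip_width: 0.0942
grip_force: 0.0
```

```bash
python3 - <<'E'
from h import *
st()
c=cam('side'); save(c,'side3.png'); hsv=cv2.cvtColor(c['frame'],cv2.COLOR_RGB2HSV); cl=cloud(c)
m=(cl[...,0]>.40)&(cl[...,0]<.56)&(abs(cl[...,1])<.1)
b=m&(cv2.inRange(hsv,(100,120,40),(125,255,255))>0)&(cl[...,2]<.1); print('blue',b.sum(),np.percentile(cl[b],[2,50,98],axis=0).round(3).tolist())
f=m&(cl[...,2]>.006)&(cl[...,2]<.022); print('floor',f.sum(),np.percentile(cl[f],[2,50,98],axis=0).round(3).tolist())
c2=cam('top'); cl=cloud(c2); save(c2,'top3.png')
m=(cl[...,0]>.40)&(cl[...,0]<.56)&(abs(cl[...,1])<.1)
f=m&(cl[...,2]>.006)&(cl[...,2]<.022)&(abs(cl[...,1])<.072); print('floor',f.sum(),np.percentile(cl[f],[2,50,98],axis=0).round(3).tolist())
f=m&(cl[...,2]>.055)&(cl[...,2]<.072); print('walls',f.sum(),np.percentile(cl[f],[2,50,98],axis=0).round(3).tolist())
E
```

```text
{'time_s': 7.683, 'ee_pos': [0.546, -0.187, 0.205], 'eef_rot': [3.142, -0.001, 3.006], 'qpos': [-0.393, 0.361, 1.441, -0.0, 1.341, -1.827], 'force': [-0.864, -0.716, 0.393], 'grip_width': 0.094, 'grip_force': 0.0}
blue 381 [[0.42, -0.063, 0.022], [0.423, 0.029, 0.075], [0.432, 0.086, 0.094]]
floor 688 [[0.421, -0.063, 0.008], [0.495, -0.006, 0.014], [0.547, 0.088, 0.021]]
floor 1292 [[0.441, -0.06, 0.008], [0.486, 0.005, 0.014], [0.534, 0.069, 0.019]]
walls 246 [[0.41, -0.067, 0.056], [0.507, 0.005, 0.064], [0.539, 0.076, 0.071]]
```

{"fn": "send_rows", "kwargs": {
  "rows": [
    {"dx": 1,"dy": 0.5,"dz": 27,"roll": 0,"jaw": -1},
    {"dx": 0,"dy": 0,"dz": 27,"roll": 0,"jaw": -1},
    {"dx": 0,"dy": 0,"dz": 27,"roll": 0,"jaw": -1},
    {"dx": 0,"dy": 0,"dz": 27,"roll": 0,"jaw": -1},
    {"dx": 0,"dy": 0,"dz": 27,"roll": 0,"jaw": -1},
    {"dx": 0,"dy": 0,"dz": 27,"roll": 0,"jaw": -1},
    {"dx": 0,"dy": 0,"dz": 0,"roll": 0,"jaw": 1},
    {"dx": 0,"dy": 0,"dz": 0,"roll": 0,"jaw": 1},
    {"dx": 0,"dy": 0,"dz": 0,"roll": 0,"jaw": 1},
    {"dx": 0,"dy": 0,"dz": 0,"roll": 0,"jaw": 1},
    {"dx": 0,"dy": 0,"dz": 0,"roll": 0,"jaw": 1}
  ],
  "force": 40
}}

```text
time_s: 8.7
ee_pos: [0.5461, -0.1864, 0.0453]
eef_rot: [-3.141, 0.003, 3.004]
force: [-0.4, -2.5, 2.1]
grip_width: 0.0643
grip_force: 1.6
```

{"fn": "send_rows", "kwargs": {
  "rows": [
    {"dx": 0,"dy": 0,"dz": 0,"roll": 0,"jaw": 1},
    {"dx": 0,"dy": 0,"dz": 0,"roll": 0,"jaw": 1},
    {"dx": 0,"dy": 0,"dz": 0,"roll": 0,"jaw": 1},
    {"dx": 0,"dy": 0,"dz": 0,"roll": 0,"jaw": 1},
    {"dx": 0,"dy": 0,"dz": 0,"roll": 0,"jaw": 1}
  ]
}}

```text
time_s: 9.12
ee_pos: [0.5462, -0.1873, 0.0453]
eef_rot: [-3.14, 0.003, 3.004]
force: [-1.6, -7.1, 10.9]
grip_width: 0.05
grip_force: 40.0
```

{"fn": "send_rows", "kwargs": {
  "rows": [
    {"dx": 0,"dy": 0,"dz": -5,"roll": 0,"jaw": 1},
    {"dx": 0,"dy": 0,"dz": -10,"roll": 0,"jaw": 1},
    {"dx": 0,"dy": 0,"dz": -15,"roll": 0,"jaw": 1},
    {"dx": 0,"dy": 0,"dz": -20,"roll": 0,"jaw": 1},
    {"dx": 0,"dy": 0,"dz": -25,"roll": 0,"jaw": 1},
    {"dx": 0,"dy": 0,"dz": -25,"roll": 0,"jaw": 1},
    {"dx": 0,"dy": 0,"dz": -25,"roll": 0,"jaw": 1},
    {"dx": 0,"dy": 0,"dz": 0,"roll": 0,"jaw": 1}
  ]
}}

```text
time_s: 9.78
ee_pos: [0.5468, -0.1865, 0.1734]
eef_rot: [-3.14, 0.007, 3.004]
force: [1.1, -0.1, -2.3]
grip_width: 0.0498
grip_force: 40.0
```

```bash
python3 - <<'E'
from h import *
st()
c=cam('side'); cv2.imwrite('pics/crop4.png',cv2.resize(c['frame'][100:260,200:420,::-1],(660,480)))
E
```

```text
{'time_s': 9.783, 'ee_pos': [0.547, -0.186, 0.173], 'eef_rot': [-3.14, 0.007, 3.004], 'qpos': [-0.392, 0.384, 1.485, 0.0, 1.266, -1.825], 'force': [1.086, -0.119, -2.259], 'grip_width': 0.05, 'grip_force': 39.97}
```

View pics/crop4.png

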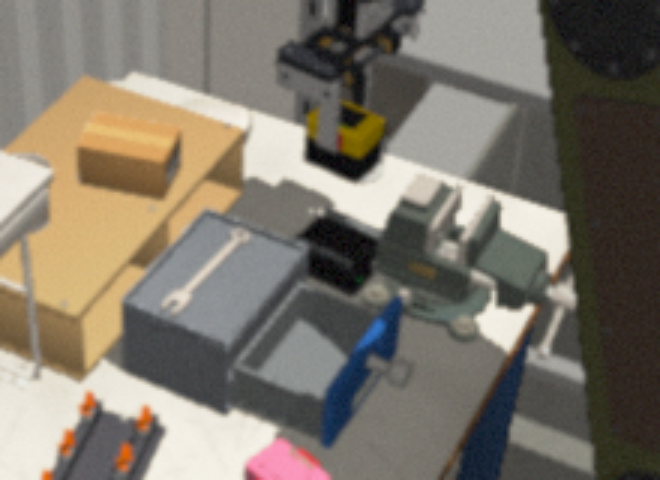

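Battery is held at crop (345,140). I carry it over the drawer.

{"fn": "send_rows", "kwargs": {
  "rows": [
    {"dx": 0,"dy": 0,"dz": 0,"roll": -3.9,"jaw": 1},
    {"dx": 0,"dy": 0,"dz": 0,"roll": -4.0,"jaw": 1},
    {"dx": 6,"dy": 19,"dz": 0,"roll": 0,"jaw": 1},
    {"dx": 6,"dy": 19,"dz": 0,"roll": 0,"jaw": 1},
    {"dx": 6,"dy": 19,"dz": 0,"roll": 0,"jaw": 1},
    {"dx": 6,"dy": 19,"dz": 0,"roll": 0,"jaw": 1},
    {"dx": 6,"dy": 19,"dz": 0,"roll": 0,"jaw": 1},
    {"dx": 6,"dy": 19,"dz": 0,"roll": 0,"jaw": 1},
    {"dx": 6,"dy": 19,"dz": 0,"roll": 0,"jaw": 1},
    {"dx": 6,"dy": 19,"dz": 0,"roll": 0,"jaw": 1},
    {"dx": 6,"dy": 19,"dz": 0,"roll": 0,"jaw": 1},
    {"dx": 6,"dy": 19,"dz": 0,"roll": 0,"jaw": 1}
  ]
}}

```text
time_s: 10.83
ee_pos: [0.4842, 0.005, 0.1666]
eef_rot: [3.141, -0.003, 3.141]
force: [0.2, -0.1, -3.9]
grip_width: 0.05
grip_force: 40.0
```

{"fn": "send_rows", "kwargs": {
  "rows": [
    {"dx": 0,"dy": 0,"dz": 0,"roll": 0,"jaw": 1},
    {"dx": 0,"dy": 0,"dz": 20,"roll": 0,"jaw": 1},
    {"dx": 0,"dy": 0,"dz": 20,"roll": 0,"jaw": 1},
    {"dx": 0,"dy": 0,"dz": 20,"roll": 0,"jaw": 1},
    {"dx": 0,"dy": 0,"dz": 20,"roll": 0,"jaw": 1},
    {"dx": 0,"dy": 0,"dz": 15,"roll": 0,"jaw": 1},
    {"dx": 0,"dy": 0,"dz": 10,"roll": 0,"jaw": 1},
    {"dx": 0,"dy": 0,"dz": 8,"roll": 0,"jaw": 1},
    {"dx": 0,"dy": 0,"dz": 4,"roll": 0,"jaw": 1},
    {"dx": 0,"dy": 0,"dz": 4,"roll": 0,"jaw": 1},
    {"dx": 0,"dy": 0,"dz": 0,"roll": 0,"jaw": 1}
  ]
}}

```text
time_s: 11.75
ee_pos: [0.486, 0.0039, 0.0477]
eef_rot: [-3.141, 0.001, 3.141]
force: [0.0, -0.6, -3.5]
grip_width: 0.05
grip_force: 40.0
```

{"fn": "send_rows", "kwargs": {
  "rows": [
    {"dx": 0,"dy": 0,"dz": 2,"roll": 0,"jaw": 1},
    {"dx": 0,"dy": 0,"dz": 0,"roll": 0,"jaw": 1},
    {"dx": 0,"dy": 0,"dz": 0,"roll": 0,"jaw": -0.6},
    {"dx": 0,"dy": 0,"dz": 0,"roll": 0,"jaw": -0.6},
    {"dx": 0,"dy": 0,"dz": 0,"roll": 0,"jaw": -0.6},
    {"dx": 0,"dy": 0,"dz": 0,"roll": 0,"jaw": -0.6},
    {"dx": 0,"dy": 0,"dz": 0,"roll": 0,"jaw": -0.6},
    {"dx": 0,"dy": 0,"dz": 0,"roll": 0,"jaw": -0.6},
    {"dx": 0,"dy": 0,"dz": 0,"roll": 0,"jaw": -0.6}
  ]
}}

```text
time_s: 12.5
ee_pos: [0.4853, 0.004, 0.0454]
eef_rot: [3.142, -0.0, 3.141]
force: [0.5, -0.0, 0.7]
grip_width: 0.0753
grip_force: 0.0
```

{"fn": "send_rows", "kwargs": {
  "rows": [
    {"dx": 0,"dy": 0,"dz": -20,"roll": 0,"jaw": -0.6},
    {"dx": 0,"dy": 0,"dz": -30,"roll": 0,"jaw": -0.6},
    {"dx": 0,"dy": 0,"dz": -30,"roll": 0,"jaw": -0.6},
    {"dx": 0,"dy": 0,"dz": -30,"roll": 0,"jaw": -0.6},
    {"dx": 0,"dy": 0,"dz": -30,"roll": 0,"jaw": 1},
    {"dx": 30,"dy": 0,"dz": 0,"roll": 0,"jaw": 1},
    {"dx": 30,"dy": 0,"dz": 0,"roll": 0,"jaw": 1},
    {"dx": 30,"dy": 0,"dz": 0,"roll": 0,"jaw": 1},
    {"dx": 30,"dy": 0,"dz": 0,"roll": 0,"jaw": 1},
    {"dx": 15,"dy": 0,"dz": 0,"roll": 0,"jaw": 1},
    {"dx": 0,"dy": 0,"dz": 0,"roll": 0,"jaw": 1}
  ]
}}

```text
time_s: 13.42
ee_pos: [0.3485, 0.0041, 0.1856]
eef_rot: [-3.142, 0.001, 3.141]
force: [-0.3, -0.8, 0.8]
grip_width: 0.0321
grip_force: 0.0
```

```bash
python3 - <<'E'
from h import *
st()
c=cam('top'); hsv=cv2.cvtColor(c['frame'],cv2.COLOR_RGB2HSV); cl=cloud(c); save(c,'top5.png')
m=(cv2.inRange(hsv,(20,120,90),(35,255,255))>0)&(cl[...,0]>.42)&(cl[...,0]<.56)&(abs(cl[...,1])<.08)&(cl[...,2]<.11)
print(m.sum(),np.median(cl[m],0)); print(cv2.minAreaRect((cl[m][:,:2]*1000).astype(np.float32)))
E
```

```text
{'time_s': 13.417, 'ee_pos': [0.348, 0.004, 0.186], 'eef_rot': [-3.142, 0.001, 3.141], 'qpos': [-0.093, -0.15, 2.052, -0.0, 1.239, -1.664], 'force': [-0.253, -0.769, 0.826], 'grip_width': 0.032, 'grip_force': 0.0}
252 [0.4922662  0.00327766 0.07502399]
((491.9801940917969, 0.9213237762451172), (78.43299865722656, 57.227962493896484), 2.152580738067627)
```

{"fn": "send_rows", "kwargs": {
  "rows": [
    {"dx": 4,"dy": 0,"dz": 32,"roll": 0,"jaw": 1},
    {"dx": 0,"dy": 0,"dz": 33,"roll": 0,"jaw": 1},
    {"dx": 0,"dy": 0,"dz": 33,"roll": 0,"jaw": 1},
    {"dx": 0,"dy": 0,"dz": 30,"roll": 0,"jaw": 1},
    {"dx": 0,"dy": 0,"dz": 0,"roll": 0,"jaw": 1},
    {"dx": -10,"dy": 0,"dz": 0,"roll": 0,"jaw": 1},
    {"dx": -8,"dy": 0,"dz": 0,"roll": 0,"jaw": 1},
    {"dx": -5,"dy": 0,"dz": 0,"roll": 0,"jaw": 1},
    {"dx": -5,"dy": 0,"dz": 0,"roll": 0,"jaw": 1},
    {"dx": -8,"dy": 0,"dz": 0,"roll": 0,"jaw": 1},
    {"dx": -8,"dy": 0,"dz": 0,"roll": 0,"jaw": 1},
    {"dx": -8,"dy": 0,"dz": 0,"roll": 0,"jaw": 1}
  ]
}}

```text
time_s: 14.47
ee_pos: [0.3994, 0.004, 0.0579]
eef_rot: [-3.141, 0.001, 3.141]
force: [-2.4, -1.4, 1.7]
grip_width: 0.0002
grip_force: 1.0
```

{"fn": "send_rows", "kwargs": {
  "rows": [
    {"dx": -8,"dy": 0,"dz": 0,"roll": 0,"jaw": 1},
    {"dx": -8,"dy": 0,"dz": 0,"roll": 0,"jaw": 1},
    {"dx": -8,"dy": 0,"dz": 0,"roll": 0,"jaw": 1},
    {"dx": -8,"dy": 0,"dz": 0,"roll": 0,"jaw": 1},
    {"dx": -8,"dy": 0,"dz": 0,"roll": 0,"jaw": 1},
    {"dx": -8,"dy": 0,"dz": 0,"roll": 0,"jaw": 1},
    {"dx": -8,"dy": 0,"dz": 0,"roll": 0,"jaw": 1},
    {"dx": -8,"dy": 0,"dz": 0,"roll": 0,"jaw": 1},
    {"dx": -6,"dy": 0,"dz": 0,"roll": 0,"jaw": 1},
    {"dx": -4,"dy": 0,"dz": 0,"roll": 0,"jaw": 1},
    {"dx": 0,"dy": 0,"dz": 0,"roll": 0,"jaw": 1}
  ]
}}

```text
time_s: 15.38
ee_pos: [0.4732, 0.0041, 0.0575]
eef_rot: [3.141, 0.001, 3.141]
force: [-0.1, -0.2, 0.0]
grip_width: 0.0007
grip_force: 0.0
```

{"fn": "send_rows", "kwargs": {
  "rows": [
    {"dx": -4,"dy": 0,"dz": 0,"roll": 0,"jaw": 1},
    {"dx": -3,"dy": 0,"dz": 0,"roll": 0,"jaw": 1},
    {"dx": -3,"dy": 0,"dz": 0,"roll": 0,"jaw": 1},
    {"dx": -2,"dy": 0,"dz": 0,"roll": 0,"jaw": 1},
    {"dx": -2,"dy": 0,"dz": 0,"roll": 0,"jaw": 1},
    {"dx": 0,"dy": 0,"dz": 0,"roll": 0,"jaw": 1}
  ]
}}

```text
time_s: 15.88
ee_pos: [0.4819, 0.0041, 0.057]
eef_rot: [3.141, -0.012, 3.141]
force: [-38.6, -2.2, 26.9]
grip_width: 0.0006
grip_force: 19.3
```

{"fn": "send_rows", "kwargs": {
  "rows": [
    {"dx": 2,"dy": 0,"dz": 0,"roll": 0,"jaw": 1},
    {"dx": 1,"dy": 0,"dz": 0,"roll": 0,"jaw": 1},
    {"dx": 1,"dy": 0,"dz": 0,"roll": 0,"jaw": 1},
    {"dx": 20,"dy": 0,"dz": 0,"roll": 0,"jaw": 1},
    {"dx": 20,"dy": 0,"dz": -20,"roll": 0,"jaw": -0.2},
    {"dx": 0,"dy": 0,"dz": -40,"roll": 0,"jaw": -0.2},
    {"dx": 0,"dy": 0,"dz": -40,"roll": 0,"jaw": -0.2},
    {"dx": 0,"dy": 0,"dz": -40,"roll": 0,"jaw": -0.2},
    {"dx": 0,"dy": 0,"dz": 0,"roll": 6.7,"jaw": -0.2},
    {"dx": 0,"dy": 0,"dz": 0,"roll": 6.7,"jaw": -0.2},
    {"dx": 0,"dy": 0,"dz": 0,"roll": 6.7,"jaw": -0.2},
    {"dx": 0,"dy": 0,"dz": 0,"roll": 6.7,"jaw": -0.2}
  ]
}}

```text
time_s: 16.88
ee_pos: [0.4428, 0.0041, 0.1979]
eef_rot: [3.141, 0.001, 2.668]
force: [0.1, -0.7, 0.6]
grip_width: 0.0504
grip_force: 0.0
```

```bash
cat >> h.py <<'E'
def rack(n='top'):
    c=cam(n); hsv=cv2.cvtColor(c['frame'],cv2.COLOR_RGB2HSV); cl=cloud(c)
    m=cv2.inRange(hsv,(3,120,120),(22,255,255)); w=(cl[...,0]>.54)&(cl[...,0]<.67)&(cl[...,1]>.13)&(cl[...,1]<.36)&(cl[...,2]>.025)&(cl[...,2]<.07); m[~w]=0
    k,l,s,ce=cv2.connectedComponentsWithStats(m); return c,np.array([plane(c,ce[i],.047)[0,:2] for i in range(1,k) if s[i,4]>=3])
E
python3 - <<'E'
from h import *
from scipy.optimize import least_squares
st()
for n in('top','side'):
    c,P=rack(n); save(c,n+'6.png')
    M=np.array([[sx*.030,(j-1.5)*.054+o] for j in range(4) for sx in(-1,1) for o in(-.0065,.0065)])
    def T(q,M=M): a=q[2]; return M@np.array([[np.cos(a),np.sin(a)],[-np.sin(a),np.cos(a)]])+q[:2]
    def res(q): d=np.linalg.norm(P[:,None]-T(q)[None],axis=2).min(1); return np.minimum(d,.01)
    s=least_squares(res,[.6047,.2483,.172]); print(n,len(P),s.x.round(4),np.sqrt(np.mean(s.fun**2)).round(4)); print(T(s.x,np.array([[0,(j-1.5)*.054] for j in range(4)])).round(4).tolist())
E
```

```text
{'time_s': 16.883, 'ee_pos': [0.443, 0.004, 0.198], 'eef_rot': [3.141, 0.001, 2.668], 'qpos': [-0.074, 0.065, 1.817, 0.0, 1.258, -1.171], 'force': [0.113, -0.692, 0.583], 'grip_width': 0.05, 'grip_force': 0.0}
top 16 [0.6039 0.2481 0.1761] 0.0013
[[0.6181, 0.1683], [0.6086, 0.2215], [0.5992, 0.2746], [0.5897, 0.3278]]
side 8 [0.6035 0.2446 0.1789] 0.0011
[[0.6179, 0.1649], [0.6083, 0.218], [0.5986, 0.2711], [0.589, 0.3243]]
```

```bash
python3 - <<'E'
from h import *
t=cv2.imread('pics/top6.png'); s=cv2.imread('pics/side6.png')
cv2.imwrite('pics/crop5.png',np.hstack([cv2.resize(t[165:265,140:350],(504,240)),cv2.resize(s[150:365,150:350],(240,240))]))
E
```

```text
(no output)
```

View pics/crop5.png

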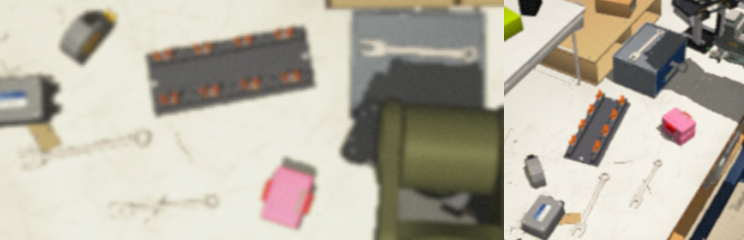

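Drawer is shut, and all three spanners are where they were. Now D.

{"fn": "send_rows", "kwargs": {
  "rows": [
    {"dx": 0,"dy": 0,"dz": 0,"roll": 6.6,"jaw": -0.2},
    {"dx": 0,"dy": 0,"dz": 0,"roll": 6.6,"jaw": -0.2},
    {"dx": 0,"dy": 0,"dz": 0,"roll": 6.6,"jaw": -0.2},
    {"dx": 0,"dy": 0,"dz": 0,"roll": 6.6,"jaw": -0.2},
    {"dx": 0,"dy": 0,"dz": 0,"roll": 6.6,"jaw": -0.2},
    {"dx": 0,"dy": 0,"dz": 0,"roll": 6.6,"jaw": -0.2},
    {"dx": 0,"dy": 0,"dz": 0,"roll": 6.6,"jaw": -0.2},
    {"dx": 0,"dy": 0,"dz": 0,"roll": 6.6,"jaw": -0.2},
    {"dx": 0,"dy": 0,"dz": 0,"roll": 6.6,"jaw": -0.2},
    {"dx": 0,"dy": 0,"dz": 0,"roll": 6.6,"jaw": -0.2},
    {"dx": 0,"dy": 0,"dz": 0,"roll": 0,"jaw": -0.2}
  ]
}}

```text
time_s: 17.9
ee_pos: [0.4426, 0.0041, 0.1976]
eef_rot: [3.141, -0.0, 1.52]
force: [-0.3, 0.2, -0.1]
grip_width: 0.0565
grip_force: 0.0
```

{"fn": "send_rows", "kwargs": {
  "rows": [
    {"dx": 1,"dy": 24,"dz": 0,"roll": 0,"jaw": -0.2},
    {"dx": 1,"dy": 24,"dz": 0,"roll": 0,"jaw": -0.2},
    {"dx": 1,"dy": 24,"dz": 0,"roll": 0,"jaw": -0.2},
    {"dx": 1,"dy": 24,"dz": 0,"roll": 0,"jaw": -0.2},
    {"dx": 1,"dy": 24,"dz": 0,"roll": 0,"jaw": -0.2},
    {"dx": 0,"dy": 24,"dz": 0,"roll": 0,"jaw": -0.2},
    {"dx": 0,"dy": 20,"dz": 0,"roll": 0,"jaw": -0.2},
    {"dx": 0,"dy": 0,"dz": 0,"roll": 0,"jaw": -0.2},
    {"dx": 0,"dy": 0,"dz": 0,"roll": 0,"jaw": -0.2}
  ]
}}

```text
time_s: 18.65
ee_pos: [0.6065, 0.0009, 0.1967]
eef_rot: [-3.141, -0.0, 1.527]
force: [0.0, -0.9, 0.3]
grip_width: 0.0561
grip_force: 0.0
```

{"fn": "send_rows", "kwargs": {
  "rows": [
    {"dx": -1,"dy": 0,"dz": 25,"roll": 0.7,"jaw": -0.2},
    {"dx": 0,"dy": 0,"dz": 25,"roll": 0,"jaw": -0.2},
    {"dx": 0,"dy": 0,"dz": 20,"roll": 0,"jaw": -0.2},
    {"dx": 0,"dy": 0,"dz": 12,"roll": 0,"jaw": -0.2},
    {"dx": 0,"dy": 0,"dz": 6,"roll": 0,"jaw": -0.2},
    {"dx": 0,"dy": 0,"dz": 4,"roll": 0,"jaw": -0.2},
    {"dx": 0,"dy": 0,"dz": 2,"roll": 0,"jaw": -0.2},
    {"dx": 0,"dy": 0,"dz": 0,"roll": 0,"jaw": -0.2},
    {"dx": 0,"dy": 0,"dz": 0,"roll": 0,"jaw": -0.2}
  ]
}}

```text
time_s: 19.4
ee_pos: [0.6067, -0.0, 0.1044]
eef_rot: [3.14, 0.0, 1.51]
force: [0.1, 0.2, 1.1]
grip_width: 0.0564
grip_force: 0.0
```

{"fn": "send_rows", "kwargs": {
  "rows": [
    {"dx": 0,"dy": 0,"dz": 1.5,"roll": 0,"jaw": -0.2},
    {"dx": 0,"dy": 0,"dz": 1.5,"roll": 0,"jaw": -0.2},
    {"dx": 0,"dy": 0,"dz": 0,"roll": 0,"jaw": -0.2},
    {"dx": 0,"dy": 0,"dz": 0,"roll": 0,"jaw": -0.2}
  ]
}}

```text
time_s: 19.73
ee_pos: [0.6064, -0.0001, 0.1005]
eef_rot: [-3.142, 0.0, 1.51]
force: [-0.7, -0.1, -0.5]
grip_width: 0.0564
grip_force: 0.0
```

No contact yet. I close here.

{"fn": "send_rows", "kwargs": {
  "rows": [
    {"dx": 0,"dy": 0,"dz": 0,"roll": 0,"jaw": 1},
    {"dx": 0,"dy": 0,"dz": 0,"roll": 0,"jaw": 1},
    {"dx": 0,"dy": 0,"dz": 0,"roll": 0,"jaw": 1},
    {"dx": 0,"dy": 0,"dz": 0,"roll": 0,"jaw": 1},
    {"dx": 0,"dy": 0,"dz": 0,"roll": 0,"jaw": 1},
    {"dx": 0,"dy": 0,"dz": 0,"roll": 0,"jaw": 1},
    {"dx": 0,"dy": 0,"dz": 0,"roll": 0,"jaw": 1},
    {"dx": 0,"dy": 0,"dz": 0,"roll": 0,"jaw": 1},
    {"dx": 0,"dy": 0,"dz": 0,"roll": 0,"jaw": 1},
    {"dx": 0,"dy": 0,"dz": 0,"roll": 0,"jaw": 1}
  ],
  "force": 60
}}

```text
time_s: 20.57
ee_pos: [0.6064, -0.0, 0.1005]
eef_rot: [3.142, -0.0, 1.51]
force: [0.5, 0.4, -0.8]
grip_width: 0.0075
grip_force: 60.0
```

{"fn": "send_rows", "kwargs": {
  "rows": [
    {"dx": 0,"dy": 0,"dz": -20,"roll": 0,"jaw": 1},
    {"dx": 0,"dy": 0,"dz": -30,"roll": 0,"jaw": 1},
    {"dx": 0,"dy": 0,"dz": -30,"roll": 0,"jaw": 1},
    {"dx": 28,"dy": 0.3,"dz": 0,"roll": 0,"jaw": 1},
    {"dx": 28,"dy": 0.3,"dz": 0,"roll": 0,"jaw": 1},
    {"dx": 28,"dy": 0.3,"dz": 0,"roll": 0,"jaw": 1},
    {"dx": 28,"dy": 0.3,"dz": 0,"roll": 0,"jaw": 1},
    {"dx": 28,"dy": 0.3,"dz": 0,"roll": 0,"jaw": 1},
    {"dx": 27,"dy": 0.3,"dz": 0,"roll": 0,"jaw": 1},
    {"dx": 0,"dy": 0,"dz": 0,"roll": 6.9,"jaw": 1},
    {"dx": 0,"dy": 0,"dz": 0,"roll": 6.9,"jaw": 1},
    {"dx": 0,"dy": 0,"dz": 0,"roll": 6.9,"jaw": 1}
  ]
}}

```text
time_s: 21.57
ee_pos: [0.6182, 0.1671, 0.1801]
eef_rot: [-3.141, 0.0, 1.143]
force: [0.4, -0.6, -0.3]
grip_width: 0.0076
grip_force: 60.0
```

{"fn": "send_rows", "kwargs": {
  "rows": [
    {"dx": 0,"dy": 0,"dz": 0,"roll": 6.9,"jaw": 1},
    {"dx": 0,"dy": 0,"dz": 0,"roll": 6.9,"jaw": 1},
    {"dx": 0,"dy": 0,"dz": 0,"roll": 6.9,"jaw": 1},
    {"dx": 0,"dy": 0,"dz": 0,"roll": 6.9,"jaw": 1},
    {"dx": 0,"dy": 0,"dz": 0,"roll": 6.9,"jaw": 1},
    {"dx": 0,"dy": 0,"dz": 0,"roll": 6.9,"jaw": 1},
    {"dx": 0,"dy": 0,"dz": 0,"roll": 6.9,"jaw": 1},
    {"dx": 0,"dy": 0,"dz": 0,"roll": 6.9,"jaw": 1},
    {"dx": 0,"dy": 0,"dz": 0,"roll": 0,"jaw": 1},
    {"dx": 0,"dy": 0,"dz": 0,"roll": 0,"jaw": 1}
  ]
}}

```text
time_s: 22.4
ee_pos: [0.6183, 0.1665, 0.1803]
eef_rot: [3.142, 0.0, 0.189]
force: [0.3, -0.2, -1.0]
grip_width: 0.0074
grip_force: 60.0
```

```bash
python3 - <<'E'
from h import *
st()
c=cam('side'); d=cam('top'); save(d,'top7.png')
def f(i): return i[:,:,::-1]
cv2.imwrite('pics/crop6.png',np.hstack([cv2.resize(f(c['frame'])[180:300,160:320],(400,300)),cv2.resize(f(d['frame'])[150:240,190:310],(400,300))]))
E
```

```text
{'time_s': 22.4, 'ee_pos': [0.618, 0.167, 0.18], 'eef_rot': [3.142, 0.0, 0.189], 'qpos': [0.206, 0.523, 1.269, -0.0, 1.35, 1.588], 'force': [0.282, -0.187, -1.048], 'grip_width': 0.007, 'grip_force': 59.995}
```

View pics/crop6.png

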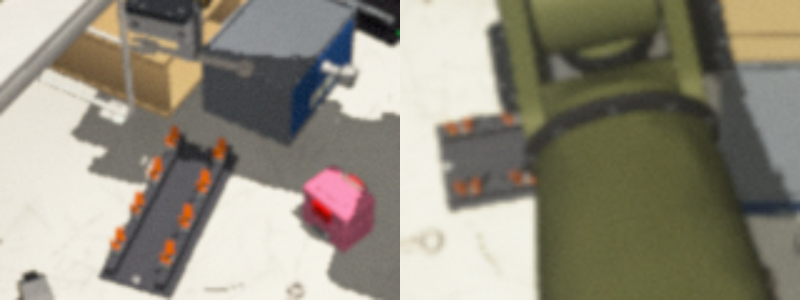

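{"fn": "send_rows", "kwargs": {
  "rows": [
    {"dx": 0,"dy": 0,"dz": 25,"roll": 0.7,"jaw": 1},
    {"dx": 0,"dy": 0,"dz": 25,"roll": 0,"jaw": 1},
    {"dx": 0,"dy": 0,"dz": 25,"roll": 0,"jaw": 1},
    {"dx": 0,"dy": 0,"dz": 25,"roll": 0,"jaw": 1},
    {"dx": 0,"dy": 0,"dz": 15,"roll": 0,"jaw": 1},
    {"dx": 0,"dy": 0,"dz": 6,"roll": 0,"jaw": 1},
    {"dx": 0,"dy": 0,"dz": 4,"roll": 0,"jaw": 1},
    {"dx": 0,"dy": 0,"dz": 4,"roll": 0,"jaw": 1},
    {"dx": 0,"dy": 0,"dz": 4,"roll": 0,"jaw": 1},
    {"dx": 0,"dy": 0,"dz": 0,"roll": 0,"jaw": 1}
  ]
}}

```text
time_s: 23.33
ee_pos: [0.6185, 0.1666, 0.0476]
eef_rot: [-3.142, -0.0, 0.173]
force: [0.4, -0.4, -0.2]
grip_width: 0.0076
grip_force: 60.0
```

{"fn": "send_rows", "kwargs": {
  "rows": [
    {"dx": 0,"dy": 0,"dz": 3,"roll": 0,"jaw": 1},
    {"dx": 0,"dy": 0,"dz": 3,"roll": 0,"jaw": 1},
    {"dx": 0,"dy": 0,"dz": 3,"roll": 0,"jaw": 1},
    {"dx": 0,"dy": 0,"dz": 0,"roll": 0,"jaw": 1}
  ]
}}

```text
time_s: 23.67
ee_pos: [0.6184, 0.1671, 0.0382]
eef_rot: [-3.141, -0.0, 0.173]
force: [1.3, 5.3, -1.1]
grip_width: 0.0079
grip_force: 60.0
```

{"fn": "send_rows", "kwargs": {
  "rows": [
    {"dx": 0,"dy": -1,"dz": 2,"roll": 0,"jaw": 1},
    {"dx": 0,"dy": 0,"dz": 2,"roll": 0,"jaw": 1},
    {"dx": 0,"dy": 0,"dz": 2,"roll": 0,"jaw": 1},
    {"dx": 0,"dy": 0,"dz": 0,"roll": 0,"jaw": 1},
    {"dx": 0,"dy": 0,"dz": 0,"roll": 0,"jaw": 1}
  ]
}}

```text
time_s: 24.08
ee_pos: [0.618, 0.1676, 0.0318]
eef_rot: [-3.141, 0.001, 0.173]
force: [2.1, 4.9, -3.9]
grip_width: 0.0077
grip_force: 60.0
```

{"fn": "send_rows", "kwargs": {
  "rows": [
    {"dx": 0,"dy": -1,"dz": 1,"roll": 0,"jaw": 1},
    {"dx": 0,"dy": 0,"dz": 1,"roll": 0,"jaw": 1},
    {"dx": 0,"dy": 0,"dz": 1,"roll": 0,"jaw": 1},
    {"dx": 0,"dy": 0,"dz": 0,"roll": 0,"jaw": 1},
    {"dx": 0,"dy": 0,"dz": 0,"roll": 0,"jaw": 1}
  ]
}}

```text
time_s: 24.5
ee_pos: [0.6181, 0.1683, 0.0311]
eef_rot: [3.141, -0.0, 0.172]
force: [-9.6, -0.8, 15.1]
grip_width: 0.0077
grip_force: 60.0
```

{"fn": "send_rows", "kwargs": {
  "rows": [
    {"dx": 0,"dy": 0,"dz": -1,"roll": 0,"jaw": 0.1},
    {"dx": 0,"dy": 0,"dz": 0,"roll": 0,"jaw": 0.1},
    {"dx": 0,"dy": 0,"dz": 0,"roll": 0,"jaw": 0.1},
    {"dx": 0,"dy": 0,"dz": 0,"roll": 0,"jaw": 0.1},
    {"dx": 0,"dy": 0,"dz": 0,"roll": 0,"jaw": 0.1},
    {"dx": 0,"dy": 0,"dz": -20,"roll": 0,"jaw": 0.1},
    {"dx": 0,"dy": 0,"dz": -30,"roll": 0,"jaw": 0.1},
    {"dx": 0,"dy": 0,"dz": -40,"roll": 0,"jaw": 0.1},
    {"dx": 0,"dy": 0,"dz": -40,"roll": 0,"jaw": 0.1},
    {"dx": -35,"dy": 0,"dz": 0,"roll": 0,"jaw": -0.2},
    {"dx": -35,"dy": 0,"dz": 0,"roll": 0,"jaw": -0.2},
    {"dx": -35,"dy": 0,"dz": 0,"roll": 0,"jaw": -0.2}
  ]
}}

```text
time_s: 25.5
ee_pos: [0.5133, 0.1502, 0.1605]
eef_rot: [3.142, -0.001, 0.172]
force: [-0.6, 0.7, -0.3]
grip_width: 0.0559
grip_force: 0.0
```

{"fn": "send_rows", "kwargs": {
  "rows": [
    {"dx": -35,"dy": 0,"dz": 0,"roll": -7,"jaw": -0.2},
    {"dx": -30,"dy": 10,"dz": 0,"roll": -7,"jaw": -0.2},
    {"dx": 0,"dy": 0,"dz": 0,"roll": -7,"jaw": -0.2},
    {"dx": 0,"dy": 0,"dz": 0,"roll": -7,"jaw": -0.2},
    {"dx": 0,"dy": 0,"dz": 0,"roll": -7,"jaw": -0.2},
    {"dx": 0,"dy": 0,"dz": 0,"roll": -7,"jaw": -0.2},
    {"dx": 0,"dy": 0,"dz": 0,"roll": -7,"jaw": -0.2},
    {"dx": 0,"dy": 0,"dz": 0,"roll": -7,"jaw": -0.2},
    {"dx": 0,"dy": 0,"dz": 0,"roll": -7,"jaw": -0.2},
    {"dx": 0,"dy": 0,"dz": 0,"roll": -7,"jaw": -0.2},
    {"dx": 0,"dy": 0,"dz": 0,"roll": -7,"jaw": -0.2},
    {"dx": 0,"dy": 0,"dz": 0,"roll": -7,"jaw": -0.2}
  ]
}}

```text
time_s: 26.5
ee_pos: [0.4543, 0.1261, 0.1604]
eef_rot: [-3.142, 0.0, 1.645]
force: [-0.1, -0.4, 1.0]
grip_width: 0.0564
grip_force: 0.0
```

```bash
python3 - <<'E'
from h import *
st()
c=cam('side'); d=cam('top'); save(d,'top8.png'); save(c,'side8.png')
def f(i): return i[:,:,::-1]
A=cv2.resize(f(d['frame'])[170:270,140:300],(800,500)[:2],interpolation=cv2.INTER_CUBIC)
cv2.imwrite('pics/crop7.png',np.hstack([cv2.resize(A,(480,300)),cv2.resize(f(c['frame'])[220:370,190:350],(320,300))]))
E
```

```text
{'time_s': 26.5, 'ee_pos': [0.454, 0.126, 0.16], 'eef_rot': [-3.142, 0.0, 1.645], 'qpos': [0.193, 0.17, 1.791, -0.0, 1.18, 0.119], 'force': [-0.098, -0.37, 0.995], 'grip_width': 0.056, 'grip_force': 0.0}
```

View pics/crop7.png

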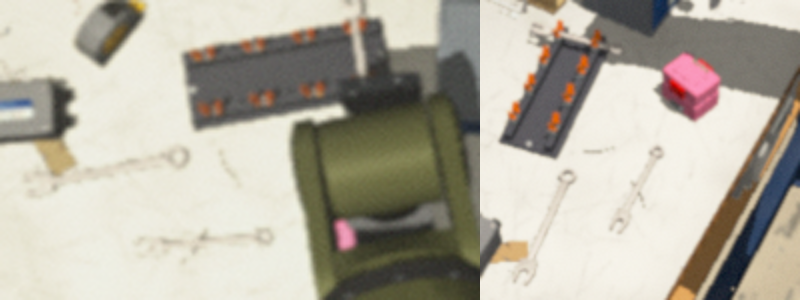

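D is seated at crop (575,42), and both bench spanners are unmoved. Going to the small one.

{"fn": "send_rows", "kwargs": {
  "rows": [
    {"dx": 30,"dy": -2.4,"dz": 0,"roll": 0,"jaw": -0.2},
    {"dx": 30,"dy": -2.4,"dz": 0,"roll": 0,"jaw": -0.2},
    {"dx": 30,"dy": -2.4,"dz": 0,"roll": 0,"jaw": -0.2},
    {"dx": 30,"dy": -2.4,"dz": 0,"roll": 0,"jaw": -0.2},
    {"dx": 30,"dy": -2.4,"dz": 0,"roll": 0,"jaw": -0.2},
    {"dx": 30,"dy": -2.4,"dz": 0,"roll": 0,"jaw": -0.2},
    {"dx": 30,"dy": -2.4,"dz": 0,"roll": 0.4,"jaw": -0.2},
    {"dx": 0,"dy": 0,"dz": 35,"roll": 0,"jaw": -0.2},
    {"dx": 0,"dy": 0,"dz": 35,"roll": 0,"jaw": -0.2},
    {"dx": 0,"dy": 0,"dz": 35,"roll": 0,"jaw": -0.2},
    {"dx": 0,"dy": 0,"dz": 20,"roll": 0,"jaw": -0.2},
    {"dx": 0,"dy": 0,"dz": 10,"roll": 0,"jaw": -0.2}
  ]
}}

```text
time_s: 27.6
ee_pos: [0.4221, 0.3338, 0.0225]
eef_rot: [-3.138, 0.002, 1.627]
force: [0.7, 0.2, 0.0]
grip_width: 0.0566
grip_force: 0.0
```

{"fn": "send_rows", "kwargs": {
  "rows": [
    {"dx": 0,"dy": 0,"dz": 8,"roll": 0,"jaw": -0.2},
    {"dx": 0,"dy": 0,"dz": 5,"roll": 0,"jaw": -0.2},
    {"dx": 0,"dy": 0,"dz": 3,"roll": 0,"jaw": -0.2},
    {"dx": 0,"dy": 0,"dz": 0,"roll": 0,"jaw": -0.2},
    {"dx": 0,"dy": 0,"dz": 0,"roll": 0,"jaw": -0.2}
  ]
}}

```text
time_s: 28.02
ee_pos: [0.4238, 0.3348, 0.0103]
eef_rot: [3.14, -0.001, 1.631]
force: [-0.2, 0.7, -0.8]
grip_width: 0.0565
grip_force: 0.0
```

{"fn": "send_rows", "kwargs": {
  "rows": [
    {"dx": 0,"dy": 0,"dz": 4,"roll": 0,"jaw": -0.2},
    {"dx": 0,"dy": 0,"dz": 3,"roll": 0,"jaw": -0.2},
    {"dx": 0,"dy": 0,"dz": 0,"roll": 0,"jaw": 1},
    {"dx": 0,"dy": 0,"dz": 0,"roll": 0,"jaw": 1},
    {"dx": 0,"dy": 0,"dz": 0,"roll": 0,"jaw": 1},
    {"dx": 0,"dy": 0,"dz": 0,"roll": 0,"jaw": 1},
    {"dx": 0,"dy": 0,"dz": 0,"roll": 0,"jaw": 1},
    {"dx": 0,"dy": 0,"dz": 0,"roll": 0,"jaw": 1},
    {"dx": 0,"dy": 0,"dz": 0,"roll": 0,"jaw": 1},
    {"dx": 0,"dy": 0,"dz": 0,"roll": 0,"jaw": 1},
    {"dx": 0,"dy": 0,"dz": 0,"roll": 0,"jaw": 1},
    {"dx": 0,"dy": 0,"dz": 0,"roll": 0,"jaw": 1}
  ]
}}

```text
time_s: 29.02
ee_pos: [0.4233, 0.3346, 0.0025]
eef_rot: [-3.142, 0.0, 1.632]
force: [-0.3, -0.2, 0.3]
grip_width: 0.0079
grip_force: 60.0
```

{"fn": "send_rows", "kwargs": {
  "rows": [
    {"dx": 0,"dy": 0,"dz": -20,"roll": 0,"jaw": 1},
    {"dx": 0,"dy": 0,"dz": -30,"roll": 0,"jaw": 1},
    {"dx": 0,"dy": 0,"dz": -30,"roll": 0,"jaw": 1},
    {"dx": 0,"dy": 0,"dz": -30,"roll": 0,"jaw": 1},
    {"dx": -17.7,"dy": 25.4,"dz": -10,"roll": 0,"jaw": 1},
    {"dx": -17.7,"dy": 25.4,"dz": -10,"roll": 0,"jaw": 1},
    {"dx": -17.7,"dy": 25.4,"dz": 0,"roll": 0,"jaw": 1},
    {"dx": -17.7,"dy": 25.4,"dz": 0,"roll": 0,"jaw": 1},
    {"dx": -17.7,"dy": 25.4,"dz": 0,"roll": 0,"jaw": 1},
    {"dx": -17.7,"dy": 25.4,"dz": 0,"roll": 0,"jaw": 1},
    {"dx": -17.7,"dy": 25.4,"dz": 0,"roll": 0,"jaw": 1},
    {"dx": 0,"dy": 0,"dz": 0,"roll": 0,"jaw": 1}
  ]
}}

```text
time_s: 30.02
ee_pos: [0.6115, 0.2184, 0.1318]
eef_rot: [3.141, 0.001, 1.628]
force: [-1.0, -0.4, -1.7]
grip_width: 0.0076
grip_force: 60.0
```

{"fn": "send_rows", "kwargs": {
  "rows": [
    {"dx": 0,"dy": 0,"dz": 0,"roll": 6.95,"jaw": 1},
    {"dx": 0,"dy": 0,"dz": 0,"roll": 6.95,"jaw": 1},
    {"dx": 0,"dy": 0,"dz": 0,"roll": 6.95,"jaw": 1},
    {"dx": 0,"dy": 0,"dz": 0,"roll": 6.95,"jaw": 1},
    {"dx": 0,"dy": 0,"dz": 0,"roll": 6.95,"jaw": 1},
    {"dx": 0,"dy": 0,"dz": 0,"roll": 6.95,"jaw": 1},
    {"dx": 0,"dy": 0,"dz": 0,"roll": 6.95,"jaw": 1},
    {"dx": 0,"dy": 0,"dz": 0,"roll": 6.95,"jaw": 1},
    {"dx": 0,"dy": 0,"dz": 0,"roll": 6.95,"jaw": 1},
    {"dx": 0,"dy": 0,"dz": 0,"roll": 6.95,"jaw": 1},
    {"dx": 0,"dy": 0,"dz": 0,"roll": 6.95,"jaw": 1},
    {"dx": 0,"dy": 0,"dz": 0,"roll": 6.95,"jaw": 1}
  ]
}}

```text
time_s: 31.02
ee_pos: [0.608, 0.2219, 0.1322]
eef_rot: [-3.142, 0.0, 0.17]
force: [0.9, 1.0, -1.2]
grip_width: 0.0078
grip_force: 60.0
```

{"fn": "send_rows", "kwargs": {
  "rows": [
    {"dx": 0,"dy": 0,"dz": 0,"roll": 0,"jaw": 1},
    {"dx": 0,"dy": 0,"dz": 0,"roll": 0,"jaw": 1}
  ]
}}

```text
time_s: 31.18
ee_pos: [0.6081, 0.2219, 0.1323]
eef_rot: [3.142, 0.0, 0.18]
force: [0.0, -0.4, -0.9]
grip_width: 0.0079
grip_force: 60.0
```

{"fn": "send_rows", "kwargs": {
  "rows": [
    {"dx": 0,"dy": 0,"dz": 25,"roll": 0,"jaw": 1},
    {"dx": 0,"dy": 0,"dz": 25,"roll": 0,"jaw": 1},
    {"dx": 0,"dy": 0,"dz": 20,"roll": 0,"jaw": 1},
    {"dx": 0,"dy": 0,"dz": 10,"roll": 0,"jaw": 1},
    {"dx": 0,"dy": 0,"dz": 6,"roll": 0,"jaw": 1},
    {"dx": 0,"dy": 0,"dz": 4,"roll": 0,"jaw": 1},
    {"dx": 0,"dy": 0,"dz": 3,"roll": 0,"jaw": 1},
    {"dx": 0,"dy": 0,"dz": 0,"roll": 0,"jaw": 1}
  ]
}}

```text
time_s: 31.85
ee_pos: [0.6088, 0.2218, 0.0401]
eef_rot: [-3.142, -0.001, 0.177]
force: [0.4, -0.6, -1.4]
grip_width: 0.0079
grip_force: 60.0
```

{"fn": "send_rows", "kwargs": {
  "rows": [
    {"dx": 0,"dy": 0,"dz": 2,"roll": 0,"jaw": 1},
    {"dx": 0,"dy": 0,"dz": 2,"roll": 0,"jaw": 1},
    {"dx": 0,"dy": 0,"dz": 2,"roll": 0,"jaw": 1},
    {"dx": 0,"dy": 0,"dz": 0,"roll": 0,"jaw": 1}
  ]
}}

```text
time_s: 32.18
ee_pos: [0.6084, 0.2217, 0.0334]
eef_rot: [-3.142, -0.0, 0.176]
force: [1.8, -0.2, -0.1]
grip_width: 0.0078
grip_force: 60.0
```

{"fn": "send_rows", "kwargs": {
  "rows": [
    {"dx": 0,"dy": 0,"dz": 1.5,"roll": 0,"jaw": 1},
    {"dx": 0,"dy": 0,"dz": 1.5,"roll": 0,"jaw": 1},
    {"dx": 0,"dy": 0,"dz": 1,"roll": 0,"jaw": 1},
    {"dx": 0,"dy": 0,"dz": 0,"roll": 0,"jaw": 1},
    {"dx": 0,"dy": 0,"dz": 0,"roll": 0,"jaw": 1}
  ]
}}

```text
time_s: 32.6
ee_pos: [0.6085, 0.2218, 0.0311]
eef_rot: [-3.142, -0.001, 0.176]
force: [-8.1, -2.9, 16.1]
grip_width: 0.0079
grip_force: 60.0
```

{"fn": "send_rows", "kwargs": {
  "rows": [
    {"dx": 0,"dy": 0,"dz": -1,"roll": 0,"jaw": 0.1},
    {"dx": 0,"dy": 0,"dz": 0,"roll": 0,"jaw": 0.1},
    {"dx": 0,"dy": 0,"dz": 0,"roll": 0,"jaw": 0.1},
    {"dx": 0,"dy": 0,"dz": 0,"roll": 0,"jaw": 0.1},
    {"dx": 0,"dy": 0,"dz": 0,"roll": 0,"jaw": 0.1},
    {"dx": 0,"dy": 0,"dz": -20,"roll": 0,"jaw": 0.1},
    {"dx": 0,"dy": 0,"dz": -30,"roll": 0,"jaw": 0.1},
    {"dx": 0,"dy": 0,"dz": -40,"roll": 0,"jaw": 0.1},
    {"dx": 0,"dy": 0,"dz": -30,"roll": 0,"jaw": 0.1},
    {"dx": 0,"dy": 0,"dz": 0,"roll": -6.9,"jaw": -0.2},
    {"dx": 0,"dy": 0,"dz": 0,"roll": -6.9,"jaw": -0.2},
    {"dx": 0,"dy": 0,"dz": 0,"roll": -6.9,"jaw": -0.2}
  ]
}}

```text
time_s: 33.6
ee_pos: [0.6084, 0.2217, 0.1509]
eef_rot: [3.141, -0.001, 0.543]
force: [0.3, 0.4, -0.0]
grip_width: 0.0555
grip_force: 0.0
```

{"fn": "send_rows", "kwargs": {
  "rows": [
    {"dx": 0,"dy": 0,"dz": 0,"roll": -6.9,"jaw": -0.2},
    {"dx": 0,"dy": 0,"dz": 0,"roll": -6.9,"jaw": -0.2},
    {"dx": 0,"dy": 0,"dz": 0,"roll": -6.9,"jaw": -0.2},
    {"dx": 0,"dy": 0,"dz": 0,"roll": -6.9,"jaw": -0.2},
    {"dx": 0,"dy": 0,"dz": 0,"roll": -6.9,"jaw": -0.2},
    {"dx": 0,"dy": 0,"dz": 0,"roll": -6.9,"jaw": -0.2},
    {"dx": 0,"dy": 0,"dz": 0,"roll": -6.9,"jaw": -0.2},
    {"dx": 0,"dy": 0,"dz": 0,"roll": -6.9,"jaw": -0.2},
    {"dx": 0,"dy": 0,"dz": 0,"roll": -6.9,"jaw": -0.2},
    {"dx": 0,"dy": 0,"dz": 0,"roll": -6.7,"jaw": -0.2},
    {"dx": 0,"dy": 0,"dz": 0,"roll": 0,"jaw": -0.2}
  ]
}}

```text
time_s: 34.52
ee_pos: [0.6083, 0.2217, 0.1502]
eef_rot: [-3.141, 0.0, 1.744]
force: [0.5, 0.0, 0.0]
grip_width: 0.0562
grip_force: 0.0
```

```bash
python3 - <<'E'
from h import *
st()
c=cam('side'); d=cam('top'); save(d,'top9.png'); save(c,'side9.png')
def f(i): return i[:,:,::-1]
cv2.imwrite('pics/crop8.png',np.hstack([cv2.resize(f(d['frame'])[170:270,140:300],(480,300),interpolation=cv2.INTER_CUBIC),cv2.resize(f(c['frame'])[220:370,190:350],(320,300),interpolation=cv2.INTER_CUBIC)]))
E
```

```text
{'time_s': 34.517, 'ee_pos': [0.608, 0.222, 0.15], 'eef_rot': [-3.141, 0.0, 1.744], 'qpos': [0.293, 0.563, 1.279, 0.0, 1.3, 0.12], 'force': [0.517, 0.019, 0.019], 'grip_width': 0.056, 'grip_force': 0.0}
```

View pics/crop8.png

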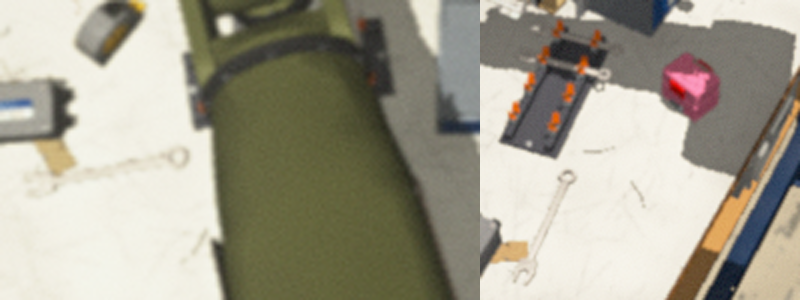

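Two are seated and C is unmoved at crop (25-188, 155-187).

{"fn": "send_rows", "kwargs": {
  "rows": [
    {"dx": 29,"dy": -9,"dz": 0,"roll": 0.4,"jaw": -0.2},
    {"dx": 29,"dy": -9,"dz": 0,"roll": 0,"jaw": -0.2},
    {"dx": 29,"dy": -9,"dz": 0,"roll": 0,"jaw": -0.2},
    {"dx": 29,"dy": -9,"dz": 0,"roll": 0,"jaw": -0.2},
    {"dx": 29,"dy": -9,"dz": 0,"roll": 0,"jaw": -0.2},
    {"dx": 29,"dy": -9,"dz": 0,"roll": 0,"jaw": -0.2},
    {"dx": 29,"dy": -9,"dz": 0,"roll": 0,"jaw": -0.2},
    {"dx": 30,"dy": -9,"dz": 0,"roll": 0,"jaw": -0.2},
    {"dx": 0,"dy": 0,"dz": 35,"roll": 0,"jaw": -0.2},
    {"dx": 0,"dy": 0,"dz": 35,"roll": 0,"jaw": -0.2},
    {"dx": 0,"dy": 0,"dz": 35,"roll": 0,"jaw": -0.2},
    {"dx": 0,"dy": 0,"dz": 15,"roll": 0,"jaw": -0.2}
  ]
}}

```text
time_s: 35.62
ee_pos: [0.498, 0.439, 0.0254]
eef_rot: [-3.136, 0.003, 1.727]
force: [0.4, 0.3, -0.6]
grip_width: 0.0562
grip_force: 0.0
```

{"fn": "send_rows", "kwargs": {
  "rows": [
    {"dx": 0,"dy": 0,"dz": 10,"roll": 0,"jaw": -0.2},
    {"dx": 0,"dy": 0,"dz": 7,"roll": 0,"jaw": -0.2},
    {"dx": 0,"dy": 0,"dz": 3,"roll": 0,"jaw": -0.2},
    {"dx": 0,"dy": 0,"dz": 0,"roll": 0,"jaw": -0.2},
    {"dx": 0,"dy": 0,"dz": 0,"roll": 0,"jaw": -0.2}
  ]
}}

```text
time_s: 36.03
ee_pos: [0.5004, 0.4405, 0.0117]
eef_rot: [3.14, -0.001, 1.73]
force: [-0.0, -0.5, 0.4]
grip_width: 0.0566
grip_force: 0.0
```

{"fn": "send_rows", "kwargs": {
  "rows": [
    {"dx": 0,"dy": 0,"dz": 5,"roll": 0,"jaw": -0.2},
    {"dx": 0,"dy": 0,"dz": 4,"roll": 0,"jaw": -0.2},
    {"dx": 0,"dy": 0,"dz": 0,"roll": 0,"jaw": 1},
    {"dx": 0,"dy": 0,"dz": 0,"roll": 0,"jaw": 1},
    {"dx": 0,"dy": 0,"dz": 0,"roll": 0,"jaw": 1},
    {"dx": 0,"dy": 0,"dz": 0,"roll": 0,"jaw": 1},
    {"dx": 0,"dy": 0,"dz": 0,"roll": 0,"jaw": 1},
    {"dx": 0,"dy": 0,"dz": 0,"roll": 0,"jaw": 1},
    {"dx": 0,"dy": 0,"dz": 0,"roll": 0,"jaw": 1},
    {"dx": 0,"dy": 0,"dz": 0,"roll": 0,"jaw": 1},
    {"dx": 0,"dy": 0,"dz": 0,"roll": 0,"jaw": 1},
    {"dx": 0,"dy": 0,"dz": 0,"roll": 0,"jaw": 1}
  ]
}}

```text
time_s: 37.03
ee_pos: [0.4999, 0.4401, 0.0015]
eef_rot: [3.142, -0.0, 1.731]
force: [0.1, -0.2, 0.3]
grip_width: 0.0102
grip_force: 60.0
```

{"fn": "send_rows", "kwargs": {
  "rows": [
    {"dx": 0,"dy": 0,"dz": -20,"roll": 0,"jaw": 1},
    {"dx": 0,"dy": 0,"dz": -35,"roll": 0,"jaw": 1},
    {"dx": 0,"dy": 0,"dz": -40,"roll": 0,"jaw": 1},
    {"dx": 0,"dy": 0,"dz": -35,"roll": 0,"jaw": 1},
    {"dx": -25.6,"dy": 10.2,"dz": 0,"roll": 0,"jaw": 1},
    {"dx": -25.6,"dy": 10.2,"dz": 0,"roll": 0,"jaw": 1},
    {"dx": -25.6,"dy": 10.2,"dz": 0,"roll": 0,"jaw": 1},
    {"dx": -25.6,"dy": 10.2,"dz": 0,"roll": 0,"jaw": 1},
    {"dx": -25.6,"dy": 10.2,"dz": 0,"roll": 0,"jaw": 1},
    {"dx": -25.6,"dy": 10.2,"dz": 0,"roll": 0,"jaw": 1},
    {"dx": -25.6,"dy": 10.2,"dz": 0,"roll": 0,"jaw": 1},
    {"dx": 0,"dy": 0,"dz": 0,"roll": 6.85,"jaw": 1}
  ]
}}

```text
time_s: 38.03
ee_pos: [0.6011, 0.2704, 0.1312]
eef_rot: [3.141, 0.001, 1.612]
force: [-0.2, -1.3, -1.1]
grip_width: 0.01
grip_force: 60.0
```

{"fn": "send_rows", "kwargs": {
  "rows": [
    {"dx": 0,"dy": 0,"dz": 0,"roll": 6.85,"jaw": 1},
    {"dx": 0,"dy": 0,"dz": 0,"roll": 6.85,"jaw": 1},
    {"dx": 0,"dy": 0,"dz": 0,"roll": 6.85,"jaw": 1},
    {"dx": 0,"dy": 0,"dz": 0,"roll": 6.85,"jaw": 1},
    {"dx": 0,"dy": 0,"dz": 0,"roll": 6.85,"jaw": 1},
    {"dx": 0,"dy": 0,"dz": 0,"roll": 6.85,"jaw": 1},
    {"dx": 0,"dy": 0,"dz": 0,"roll": 6.85,"jaw": 1},
    {"dx": 0,"dy": 0,"dz": 0,"roll": 6.85,"jaw": 1},
    {"dx": 0,"dy": 0,"dz": 0,"roll": 6.85,"jaw": 1},
    {"dx": 0,"dy": 0,"dz": 0,"roll": 6.85,"jaw": 1},
    {"dx": 0,"dy": 0,"dz": 0,"roll": 6.85,"jaw": 1},
    {"dx": 0,"dy": 0,"dz": 0,"roll": 6.85,"jaw": 1}
  ]
}}

```text
time_s: 39.03
ee_pos: [0.5989, 0.2746, 0.1313]
eef_rot: [3.142, 0.0, 0.171]
force: [-1.1, 0.6, -0.6]
grip_width: 0.0098
grip_force: 60.0
```

{"fn": "send_rows", "kwargs": {
  "rows": [
    {"dx": 0,"dy": 0,"dz": 0,"roll": 0,"jaw": 1},
    {"dx": 0,"dy": 0,"dz": 0,"roll": 0,"jaw": 1}
  ]
}}

```text
time_s: 39.2
ee_pos: [0.5989, 0.2746, 0.1313]
eef_rot: [3.142, 0.0, 0.181]
force: [0.6, 0.2, -0.3]
grip_width: 0.0101
grip_force: 60.0
```

{"fn": "send_rows", "kwargs": {
  "rows": [
    {"dx": 0,"dy": 0,"dz": 25,"roll": 0,"jaw": 1},
    {"dx": 0,"dy": 0,"dz": 25,"roll": 0,"jaw": 1},
    {"dx": 0,"dy": 0,"dz": 20,"roll": 0,"jaw": 1},
    {"dx": 0,"dy": 0,"dz": 10,"roll": 0,"jaw": 1},
    {"dx": 0,"dy": 0,"dz": 6,"roll": 0,"jaw": 1},
    {"dx": 0,"dy": 0,"dz": 4,"roll": 0,"jaw": 1},
    {"dx": 0,"dy": 0,"dz": 3,"roll": 0,"jaw": 1},
    {"dx": 0,"dy": 0,"dz": 2,"roll": 0,"jaw": 1},
    {"dx": 0,"dy": 0,"dz": 2,"roll": 0,"jaw": 1},
    {"dx": 0,"dy": 0,"dz": 0,"roll": 0,"jaw": 1}
  ]
}}

```text
time_s: 40.03
ee_pos: [0.5997, 0.2749, 0.0354]
eef_rot: [-3.141, -0.002, 0.177]
force: [2.2, 0.7, 2.0]
grip_width: 0.01
grip_force: 60.0
```

{"fn": "send_rows", "kwargs": {
  "rows": [
    {"dx": 0,"dy": 0,"dz": 1.5,"roll": 0,"jaw": 1},
    {"dx": 0,"dy": 0,"dz": 1.5,"roll": 0,"jaw": 1},
    {"dx": 0,"dy": 0,"dz": 1,"roll": 0,"jaw": 1},
    {"dx": 0,"dy": 0,"dz": 0,"roll": 0,"jaw": 1},
    {"dx": 0,"dy": 0,"dz": 0,"roll": 0,"jaw": 1}
  ]
}}

```text
time_s: 40.45
ee_pos: [0.599, 0.2747, 0.0303]
eef_rot: [-3.142, 0.0, 0.177]
force: [1.8, 1.5, 0.8]
grip_width: 0.0096
grip_force: 60.0
```

{"fn": "send_rows", "kwargs": {
  "rows": [
    {"dx": 0,"dy": 0,"dz": 1,"roll": 0,"jaw": 1},
    {"dx": 0,"dy": 0,"dz": 1,"roll": 0,"jaw": 1},
    {"dx": 0,"dy": 0,"dz": 0,"roll": 0,"jaw": 1},
    {"dx": 0,"dy": 0,"dz": 0,"roll": 0,"jaw": 1}
  ]
}}

```text
time_s: 40.78
ee_pos: [0.5991, 0.2747, 0.0301]
eef_rot: [-3.142, -0.0, 0.177]
force: [-7.5, -2.9, 17.6]
grip_width: 0.0101
grip_force: 60.0
```

{"fn": "send_rows", "kwargs": {
  "rows": [
    {"dx": 0,"dy": 0,"dz": -2,"roll": 0,"jaw": 0.1},
    {"dx": 0,"dy": 0,"dz": 0,"roll": 0,"jaw": 0.1},
    {"dx": 0,"dy": 0,"dz": 0,"roll": 0,"jaw": 0.1},
    {"dx": 0,"dy": 0,"dz": 0,"roll": 0,"jaw": 0.1},
    {"dx": 0,"dy": 0,"dz": 0,"roll": 0,"jaw": 0.1},
    {"dx": 0,"dy": 0,"dz": -20,"roll": 0,"jaw": 0.1},
    {"dx": 0,"dy": 0,"dz": -30,"roll": 0,"jaw": 0.1},
    {"dx": 0,"dy": 0,"dz": -40,"roll": 0,"jaw": 0.1},
    {"dx": 0,"dy": 0,"dz": -40,"roll": 0,"jaw": 0.1},
    {"dx": -28,"dy": 0,"dz": -20,"roll": 0,"jaw": 0.1},
    {"dx": -28,"dy": 0,"dz": 0,"roll": 0,"jaw": 0.1},
    {"dx": -28,"dy": 0,"dz": 0,"roll": 0,"jaw": 0.1}
  ]
}}

```text
time_s: 41.78
ee_pos: [0.5156, 0.2597, 0.1815]
eef_rot: [-3.141, -0.002, 0.177]
force: [0.5, -0.4, -0.9]
grip_width: 0.0424
grip_force: 0.0
```

{"fn": "send_rows", "kwargs": {
  "rows": [
    {"dx": -28,"dy": 0,"dz": 0,"roll": 0,"jaw": 0.1},
    {"dx": -28,"dy": 0,"dz": 0,"roll": 0,"jaw": 0.1},
    {"dx": -28,"dy": 0,"dz": 0,"roll": 0,"jaw": 0.1},
    {"dx": -20,"dy": -28,"dz": 0,"roll": 0,"jaw": 0.1},
    {"dx": -10,"dy": -28,"dz": 0,"roll": 0,"jaw": 0.1},
    {"dx": 0,"dy": -28,"dz": 0,"roll": 0,"jaw": 0.1},
    {"dx": 0,"dy": -28,"dz": 0,"roll": 0,"jaw": 0.1},
    {"dx": 0,"dy": -28,"dz": 0,"roll": 0,"jaw": 0.1},
    {"dx": 0,"dy": -28,"dz": 0,"roll": 0,"jaw": 0.1},
    {"dx": 0,"dy": -28,"dz": 0,"roll": 0,"jaw": 0.1},
    {"dx": 0,"dy": 0,"dz": 0,"roll": 0,"jaw": 0.1},
    {"dx": 0,"dy": 0,"dz": 0,"roll": 0,"jaw": 0.1}
  ]
}}

```text
time_s: 42.78
ee_pos: [0.369, 0.4334, 0.1798]
eef_rot: [3.141, 0.001, 0.179]
force: [0.3, -0.1, 0.6]
grip_width: 0.0419
grip_force: 0.0
```

```bash
python3 - <<'E'
from h import *
st()
c=cam('side'); d=cam('top'); save(d,'top10.png'); save(c,'side10.png')
cl=cloud(d)
k=(cl[...,2]>.06)&(cl[...,2]<.085)&(cl[...,0]>.46)&(cl[...,0]<.523)&(cl[...,1]>-.03)&(cl[...,1]<.04); print('knob',np.percentile(cl[k],[5,50,95],axis=0).round(4).tolist())
# seat frame profile
o=np.array([.6039,.2481]);a=.1765;q=(cl[...,:2]-o)@np.array([[np.cos(a),-np.sin(a)],[np.sin(a),np.cos(a)]])
for j in range(3):
    w=(abs(q[...,0])<.022)&(abs(q[...,1]-(j-1.5)*.054)<.012)&(cl[...,2]>.022); print(j+1,w.sum(),np.percentile(cl[w][:,2],[20,50,80]).round(4),np.median(q[w][:,1])-(j-1.5)*.054)
    w=(abs(q[...,0])>.05)&(abs(q[...,0])<.1)&(abs(q[...,1]-(j-1.5)*.054)<.018)&(cl[...,2]>.022)&(cl[...,2]<.05)
    for s in(-1,1):
        v=w&(np.sign(q[...,0])==s); print('  end',s,v.sum(),np.median(cl[v][:,2]).round(4),np.median(q[v][:,1])-(j-1.5)*.054,(abs(q[v][:,0]).max()).round(3))
def f(i): return i[:,:,::-1]
cv2.imwrite('pics/crop9.png',np.hstack([cv2.resize(f(d['frame'])[160:230,190:350],(480,300),interpolation=cv2.INTER_CUBIC),cv2.resize(f(c['frame'])[180:305,190:310],(320,300),interpolation=cv2.INTER_CUBIC)]))
E
```

```text
{'time_s': 42.783, 'ee_pos': [0.369, 0.433, 0.18], 'eef_rot': [3.141, 0.001, 0.179], 'qpos': [0.801, 0.364, 1.496, -0.0, 1.282, 2.193], 'force': [0.283, -0.08, 0.611], 'grip_width': 0.042, 'grip_force': 0.0}
knob [[0.4939, -0.0059, 0.0699], [0.5032, 0.004, 0.0767], [0.5205, 0.0157, 0.0833]]
1 36 [0.0356 0.0367 0.0379] 0.0012059002613545172
  end -1 24 0.0364 0.0014167265535106194 0.071
  end 1 31 0.0369 0.0020121131899139 0.075
2 34 [0.0328 0.0354 0.0371] 0.0012242757274804582
  end -1 24 0.0357 0.001800321187917387 0.068
  end 1 29 0.036 7.90956985686174e-05 0.076
3 44 [0.0337 0.0358 0.0379] 0.0008081082980956958
  end -1 48 0.0364 0.0002551678426334393 0.085
  end 1 72 0.0353 0.0012086317739308655 0.092
```

View pics/crop9.png

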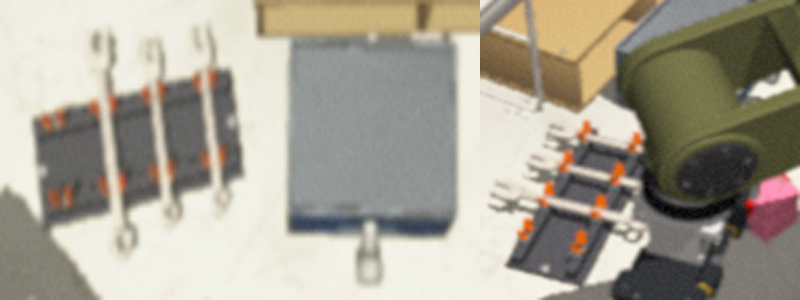

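All three spanners are level in seats 1 to 3: shank tops are at about 36 mm (33 mm seat plus 3 mm half-thickness), and the ends are roughly symmetric. The knob is at the shut position.

```bash
python3 -c "
from station import *
print(hand_in())"
```

```text
the job is handed in; nothing more can be done
None
```

I handed the job in: the battery stands in the shut drawer and all three spanners present are snapped into seats 1 to 3 (last images agree), with the jar, tape measure and grey box left alone; the judge returned no verdict.

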